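# Press a batch of framed mosaics and set them to dry

## Robot

A 6-joint arm with a two-finger parallel gripper is mounted at the origin on the work surface. World frame = base frame: x ahead of the robot, y to its left, z up, the work surface at z = 0. Lengths are in m, angles in rad, forces in N, time in s.
With the tool pointing down it reaches from about 0.35 to 0.975 m from the base axis. Payload 7.1 kg.
Tool frame: the origin (TCP) lies at the very end of the fingers, on their centre line; the grasp point (between the pads) lies 19 mm behind it; z points along the fingers, y is the line along which they close (so a half turn about z gives the same grasp; the last joint's range is limited). The gripper opens to 88 mm and grips with 3 to 60 N. Pads are 20 mm wide; open, the fingers measure 115 mm over their backs; the gripper's body (75 mm by 178 mm) begins 61 mm behind the grasp point.
Start: joints at [-1.174, 0.423, 1.63, -0, 1.089, -0.019], TCP at [0.252, -0.572, 0.223] pointing down, gripper open.
Joint ranges: [-3, 3], [-0.9, 2.11], [0.09, 2.58], [-1.31, 4.45], [0.11, 2.69], [-2.54, 2.54]. Speed limits (rad/s): [2.39, 2.39, 3.01, 3.14, 3.14, 3.14].

## Interface

Orientations are given as a unit quaternion [x, y, z, w].
In Python, from bench import read_state, read_camera, get_calibration, sign_off, silhouettes gives the robot as it stands.
- The arm moves only by the shell command python3 -m crank 'ROWS'. ROWS is JSON, a list of rows, each an object with "delta_pos": the shift along the tool's x, y, z each as a share of 1 m, from -1 to 1, a list of three; "delta_rot": the turn, a rotation vector about the tool's x, y, z each as a share of 180 degrees, from -1 to 1, a list of three; "claw": the opening, from -1 (shut) to 1 (fully open). In form: [{"delta_pos": [dx, dy, dz], "delta_rot": [wx, wy, wz], "claw": claw}, ...]. A call has 1 to 8 rows; each row is the pose to reach, as a shift and turn from the pose commanded when the call began, along the tool's axes at that moment, turning the shorter way round; what a row does not reach only later rows make up. A row lasts 1/10 s, in which the tool goes at most 50 mm and 8.59 degrees, less where a joint would pass 70% of its speed; a pose out of reach is approached as far as the arm can. A call with a number of a shift or a turn outside -1 to 1 is refused whole. A call with a gripper value outside its range is refused whole. The fingers move at their own pace and stop on an object; the grip force is fixed at half the most. Time passes only in rows, so rows that repeat a pose let the fingers close. It gives the time, the measured TCP pose, the force, the opening and the grip force at its end, in the units of the state.
- read_state(): the state, without advancing time (a new reading comes with each control period).
- read_camera(name): name is "scene" or "top" or "wrist"; returns the picture (400x640x3 uint8, red, green, blue); there is no depth.
- get_calibration(name): a dict with "fx", "fy", "cx", "cy" (pixels), "R" (3x3) and "t" (3): a world point X has camera coordinates R X + t; the wrist camera has in their place "tool_from_camera" (4x4, takes a point from camera to tool coordinates, whose origin is the TCP and whose axes are the flange's). Camera axes: x right, y down, z forward; pixel columns grow to the right and rows downward; lengths in m; the calibration is good to about 2 mm. A picture is of the moment at which its call begins: read the wrist's pose just before it. get_calibration takes no time and is no camera call.
- sign_off(): hands the job in; it is judged then, once.
Trained networks look in the newest picture that a camera, given by its name, has taken for a name from the list of things; names that differ only in an ending like _2 or _b are one class to them, and where a whole thing is asked for, a point or a joint stands for the part that bears it (a point fixed in the world has none). Each returns a list of dicts, best first, with "score" (0 to 1); they miss things now and then, are a little off and sometimes report something else, mostly with a low value. They report only what shows in the picture. A call takes as long as a camera call.
- silhouettes(camera, label): "pixels" (400x640 bool, what is visible of it) and "rect" ([left, top, right, bottom] in pixels, round what is visible of it).
The state is a dict: "time_s": time; "q": joint angles; "joint_velocities": joint speeds; "tau": joint torques, N m; "ee_pos": TCP position; "eef_rot": TCP orientation; "force": force on the tool from outside, world axes, zero at the start; "ft_torque": the same for the moment, N m; "width": finger opening in m; "finger_force": force on a finger pad.
Only numpy, scipy, OpenCV 4.12 (cv2) and the standard library are available. Lean on these libraries where they do the work, as an engineer would, in place of code of your own. Each camera call takes 0.05 s, during which the arm holds its last target. There are 200 camera calls.

## Task

The glue pot has been left on the drying stand: first lift it off by its handle and set it upright on the round cork mat. Then lay every small framed mosaic flat, picture up and side by side, on the green pad of the lever press, pull the red bar down to its stop with all of them in the press and let it swing fully back up. Finally move all the mosaics onto the drying stand, lying flat and picture up, without tipping the pot over or disturbing the two paint jars.

Things in the scene. Friction and masses are not known exactly. Their poses are not given: they have to be found in the camera images.
- pot: white enamel glue pot with blue lid, 76 mm diameter, body 84 mm high plus a 5 mm lid knob disc, steel bow handle over the top; origin at the centre of its underside, z up; the handle's bow lies in the pot's y-z plane; 450 g. Starts on the drying stand.
- pot_handle (a point): middle of the pot's bow handle, 140 mm above its underside: a straight level bar 52 mm long along the pot's y, 12 mm thick (pinch it across, along the pot's x); 50 mm clear above the lid. Keep in mind the two bow ends slope down beyond the bar to uprights at y = +-36 mm.
- stand: low brown wooden drying stand, fixed, flat top 130 (its x) x 270 (its y) mm, top 40 mm above the bench; origin at the centre of its underside
- mat: round cork mat on the bench, fixed, 130 mm diameter, 4 mm thick; origin at the centre of its underside
- press: blue lever press, fixed: flat bed 130 (its x) x 280 (its y) mm, 30 mm high; hinge posts behind the bed (x 60 to 135 mm, y +-100 to 116 mm, 68 mm high); origin at the centre of the bed's underside; its front (-x) faces the robot
- bed (a point): centre of the press's green pad, on the top of the bed (30 mm above the bench); pad 100 (press x) x 200 (press y) mm. The platen (100 x 200 mm) closes exactly over the pad, stopping 18 mm above it
- press_lever (a joint): the press's lever and platen, sprung: 0 = standing upright (open, where the spring holds it), 1.571 = its stop, platen level over the bed. The hinge axis runs along the press's y at press x = +115 mm, 53 mm above the bench; the lever swings up and over towards the robot (press -x) as the value grows. About 2 N at the bar to start it, 4 to 6 N at the stop
- lever_bar (a point): middle of the red round bar (16 mm thick, 216 mm long along the press's y, free for 200 mm between two side arms) at the lever's end, 200 mm from the hinge axis: 253 mm above the bench when open, 53 mm above it and 85 mm in front of the pad's centre at the stop. The platen's edge is 35 mm from the bar
- mosaic_a: small framed mosaic: light wooden block 54 (its x) x 36 (its y) x 16 mm high, green and white chequered picture on the top face; origin at the centre of the underside, z up out of the picture; 60 g. May be absent (then no pose is given). Starts on the bench in front of the press.
- mosaic_b: small framed mosaic: light wooden block 54 (its x) x 36 (its y) x 16 mm high, blue and yellow chequered picture on the top face; origin at the centre of the underside, z up out of the picture; 60 g. May be absent (then no pose is given). Starts on the bench in front of the press.
- mosaic_c: small framed mosaic: light wooden block 54 (its x) x 36 (its y) x 16 mm high, red and blue chequered picture on the top face; origin at the centre of the underside, z up out of the picture; 60 g. May be absent (then no pose is given). Starts on the bench in front of the press.
- paint_teal: bystander: small teal-blue paint jar, 42 mm diameter, 75 mm high; origin at the centre of its underside
- paint_amber: bystander: small amber paint jar, 42 mm diameter, 75 mm high; origin at the centre of its underside

How it is judged:
By the outcome, as a careful person would: the job done as asked, in the order asked, and still so for the second after the job is handed in, with the robot touching nothing.
Of mosaic_a, mosaic_b, mosaic_c only 2 to 3 are there at a start; the rules pass over those that are not, and their reading is None.
At some moment in a run one of mosaic_a, mosaic_b, mosaic_c may be knocked a few centimetres aside while the robot is not near it.
It also fails if it takes over 210 s, if anything falls off the work surface, if the arm or the gripper's body presses on something with over 40 N, if the wrist force passes 120 N, or if a joint passes its speed limit or range.

## Working session

There is one attempt and no reset: what is moved stays moved. The work goes in short steps, Python scripts to look and compute and a shell command to move; the robot and the scene stay as the last step left them, time stands still between calls to the robot, and variables do not carry over. Pictures are saved under pics/ and viewed, at most 14 in all, crops included, and the job is handed in when it is done.

```bash
ls; mkdir -p pics
python3 - <<'E'
from bench import *
import cv2,numpy as np
s=read_state();print(s)
for c in ["scene","top"]:
    im=read_camera(c);cv2.imwrite(f"pics/{c}0.png",im[:,:,::-1]);k=get_calibration(c);print(c,{a:np.round(v,4).tolist() for a,v in k.items()})
    for l in ["pot","pot_handle","stand","mat","press","press_lever","mosaic_a","paint_teal","paint_amber"]:
        for d in silhouettes(c,l)[:4]: print(c,l,round(d["score"],2),d["rect"],int(d["pixels"].sum()))
print(get_calibration("wrist"))
E
```

```text
pics
{'time_s': 0.0, 'q': array([-1.17398843e+00,  4.23843376e-01,  1.63071119e+00,  1.64968534e-05,
        1.08856308e+00, -1.90022817e-02]), 'joint_velocities': array([ 0.00075581, -0.0008484 , -0.00043312, -0.00044987, -0.00010714,
       -0.00190803]), 'tau': array([-3.36805912e-03, -5.44632447e+01, -2.73669201e+01,  6.39476837e-02,
        2.25684489e-02, -1.02993488e-04]), 'ee_pos': array([ 0.25226647, -0.57121411,  0.22189178]), 'eef_rot': array([ 9.78465980e-01,  2.06406746e-01, -1.36007888e-04, -7.50305113e-04]), 'force': array([ 0.6326591 ,  0.11671523, -0.34339082]), 'ft_torque': array([ 0.02558721, -0.04928927,  0.0323492 ]), 'finger_force': 0.0, 'width': 0.08776717887529226}
scene {'fx': 461.2309, 'fy': 461.2309, 'cx': 319.4566, 'cy': 201.4546, 'R': [[-0.9993, 0.0342, 0.0147], [0.0112, 0.6528, -0.7574], [-0.0355, -0.7568, -0.6527]], 't': [0.5938, 0.0938, 1.3372]}
scene pot 0.82 [325.4, 116.9, 347.2, 162.9] 825
scene pot 0.15 [359.4, 200.8, 381.4, 213.6] 226
scene pot_handle 0.72 [329.4, 115.7, 348.2, 164.6] 748
scene pot_handle 0.57 [312.1, 134.2, 358.1, 186.7] 1241
sce
[... 1399 characters left out ...]
2, 255.9, 297.1, 273.3] 272
top mosaic_a 0.63 [368.4, 252.6, 380.7, 274.3] 254
top mosaic_a 0.4 [278.4, 154.6, 379.2, 249.4] 6628
top paint_teal 0.53 [235.3, 155.4, 251.8, 173.3] 257
top paint_amber 0.65 [430.5, 160.7, 447.5, 179.6] 246
{'fx': 339.3667002357335, 'fy': 339.3667002357335, 'cx': 323.7985860285105, 'cy': 199.03171213262607, 'tool_from_camera': array([[ 5.61035943e-04, -9.64628482e-01, -2.63612550e-01,
         7.16141753e-02],
       [ 9.99999616e-01,  7.18830656e-04, -5.02133899e-04,
         9.01607772e-05],
       [ 6.73865443e-04, -2.63612167e-01,  9.64628515e-01,
        -1.63325372e-01],
       [ 0.00000000e+00,  0.00000000e+00,  0.00000000e+00,
         1.00000000e+00]])}
```

Run:
```python
import cv2
a=cv2.imread("pics/top0.png")
cv2.imwrite("pics/topc.png",cv2.resize(a[130:300,160:530],None,fx=2.15,fy=2.15,interpolation=cv2.INTER_CUBIC))
```

```text
(no output)
```

View pics/topc.png

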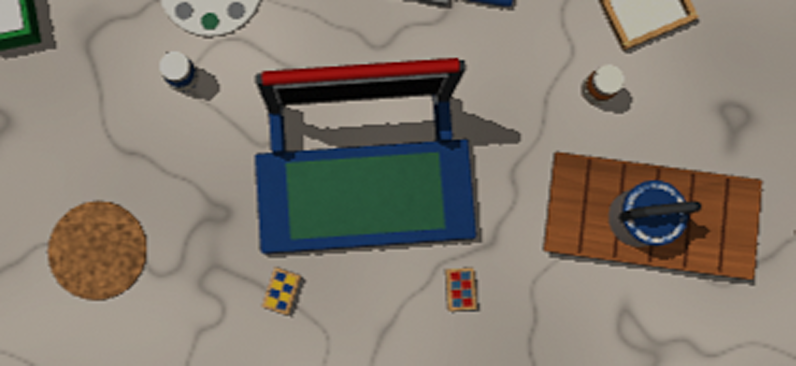

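View pics/scene0.png

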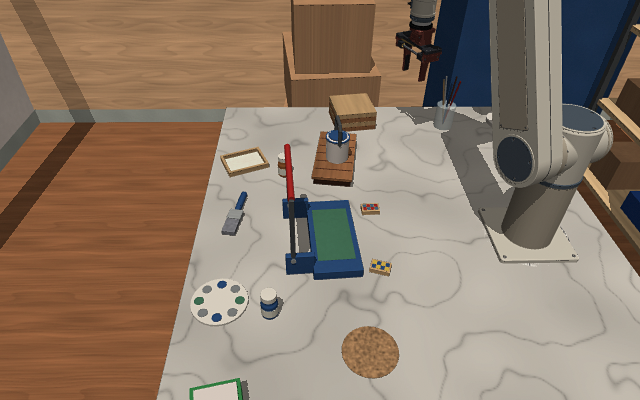

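The top crop shows two mosaics: b (blue/yellow, crop 283,292) and c (red/blue, crop 461,289). Mosaic a is absent. The pot is on the stand at about (655,212), the mat at (97,250), and the lever is upright.

```bash
cat > h.py <<'E'
import numpy as np, cv2
from bench import *
from scipy.spatial.transform import Rotation as Rn
def cam(name):
    k=get_calibration(name); 
    if "R" in k: return k,np.array(k["R"]),np.array(k["t"])
    s=read_state(); T=np.array(k["tool_from_camera"]); Rw=Rn.from_quat(s["eef_rot"]).as_matrix()
    Rc=Rw@T[:3,:3]; o=Rw@T[:3,3]+s["ee_pos"]
    return k,Rc.T,-Rc.T@o
def ray(c,uv,z):
    k,R,t=c; uv=np.atleast_2d(uv).astype(float)
    d=np.c_[(uv[:,0]-k["cx"])/k["fx"],(uv[:,1]-k["cy"])/k["fy"],np.ones(len(uv))]@R
    o=-R.T@t; return o+d*((z-o[2])/d[:,2])[:,None]
def proj(c,X):
    k,R,t=c; p=np.atleast_2d(X)@R.T+t; return np.c_[k["fx"]*p[:,0]/p[:,2]+k["cx"],k["fy"]*p[:,1]/p[:,2]+k["cy"]]
def rect(c,m,z):
    """oriented rectangle of mask pixels on plane z: centre, yaw of long side (deg), sizes"""
    v,u=np.nonzero(m); P=ray(c,np.c_[u,v],z)[:,:2]
    (cx,cy),(w,h),a=cv2.minAreaRect((P*1000).astype(np.float32))
    if w<h: a+=90; w,h=h,w
    a=(a+90)%180-90
    return np.round([cx,cy],1),round(a,1),np.round([w,h],1)
def go(x,y,z,yaw):
    """delta from measured pose to a tool-down pose; yaw(deg)=world direction of the closing (tool y) axis, mod 180"""
    s=read_state(); R=Rn.from_quat(s["eef_rot"]); best=None
    for q in (yaw,yaw+180):
        a=np.radians(q); Y=np.array([np.cos(a),np.sin(a),0]); Z=np.array([0,0,-1.]); T=Rn.from_matrix(np.c_[np.cross(Y,Z),Y,Z])
        r=(R.inv()*T).as_rotvec()/np.pi
        if best is None or abs(r[2])<abs(best[2]): best=r
    print("pos",np.round(R.inv().apply(np.array([x,y,z])-s["ee_pos"]),4).tolist(),"rot",np.round(best,4).tolist(),"q",np.round(s["q"],2).tolist(),"t",round(s["time_s"],1))
E
python3 - <<'E'
from h import *
im=cv2.imread("pics/top0.png");hsv=cv2.cvtColor(im,cv2.COLOR_BGR2HSV);c=cam("top")
def big(m):
    n,l,st,_=cv2.connectedComponentsWithStats(m.astype(np.uint8)); i=1+np.argmax(st[1:,4]); return l==i
g=cv2.inRange(hsv,(45,60,30),(85,255,200))>0; g[:140]=0
print("pad",rect(c,big(g),.03))
bl=cv2.inRange(hsv,(100,90,40),(125,255,255))>0; bl[:170]=0; bl[:,:270]=0;bl[:,400:]=0
print("bed",rect(c,big(bl|g),.03))
read_camera("top")
for l,z in [("mosaic_b",.016),("stand",.04),("mat",.004),("pot",.132),("pot_handle",.18),("paint_teal",.075),("paint_amber",.075)]:
    for d in silhouettes("top",l)[:2]: print(l,round(d["score"],2),np.round(d["rect"]).tolist(),rect(c,d["pixels"],z))
# colours: refine
for n,(x0,y0,x1,y1) in dict(b=(278,250,302,278),c=(362,248,386,278)).items():
    m=np.zeros(g.shape,bool); m[y0:y1,x0:x1]=(hsv[y0:y1,x0:x1,1]>75)&(hsv[y0:y1,x0:x1,2]>60); print(n,rect(c,big(m),.016),m.sum())
st=cv2.inRange(hsv,(3,90,50),(18,255,255))>0; st[:,:405]=0;st[:195]=0; print("stand",rect(c,big(st),.04))
dk=(hsv[:,:,2]<75); dk[:215]=0;dk[235:]=0;dk[:,:440]=0;dk[:,490:]=0; print("handle",rect(c,big(dk),.176))
print(rect(c,big(dk),.04))
print("stand corners px", proj(c,[[.6,-.27,.04]]))
E
```

```text
pad (array([559. ,  14.6]), -86.4, array([198.4,  98.7]))
bed (array([583.6,  15.9]), -86.4, array([277.2, 179.5]))
mosaic_b 0.82 [284.0, 254.0, 295.0, 274.0] (array([436.3, 124.7]), -17.3, array([54.8, 36.8]))
mosaic_b 0.81 [367.0, 254.0, 381.0, 274.0] (array([ 436.5, -108.6]), -0.5, array([46.9, 33.5]))
stand 0.73 [411.0, 200.0, 516.0, 261.0] (array([ 529.4, -355. ]), 81.2, array([274.2, 134.6]))
mat 0.95 [182.0, 226.0, 229.0, 271.0] (array([493.2, 367.2]), -44.7, array([127.1, 125.3]))
pot 0.86 [446.0, 215.0, 488.0, 245.0] (array([ 524.5, -324.8]), -46.4, array([100.1,  82.3]))
pot_handle 0.68 [280.0, 153.0, 380.0, 247.0] (array([592.2,  20.4]), -86.7, array([252.1, 218.8]))
pot_handle 0.62 [444.0, 212.0, 481.0, 244.0] (array([ 519.6, -308.4]), -35.9, array([83.6, 82.3]))
paint_teal 0.76 [234.0, 155.0, 251.0, 175.0] (array([715.1, 252.1]), 44.5, array([51.7, 40.5]))
paint_teal 0.35 [414.0, 199.0, 514.0, 262.0] (array([ 527. , -343.9]), 81.4, array([263.8, 127.3]))
paint_amber 0.53 [430.0, 160.0, 448.0, 179.0] (array([ 694.4, -286.7]), -45.9, array([57.6, 38.4]))
paint_amber 0.3 [280.0, 156.0, 377.0, 184.0] (array([694.8,  19.2]), -86.7, array([264.1,  55.9]))
b (array([437.2, 124. ]), -18.7, array([53.1, 37. ])) 240
c (array([ 437.2, -109.2]), 2.7, array([53.2, 37.8])) 235
stand (array([ 449.9, -686.2]), -5.5, array([375.5, 294.6]))
handle (array([ 532.2, -318.5]), 89.5, array([102.9,  47.4]))
(array([ 544. , -358.5]), 89.5, array([114.5,  52.7]))
stand corners px [[431.63236172 204.64124444]]
```

Run:
```python
from h import *
c=cam("top")
print(ray(c,[[449.3,230],[485.6,226.7]],.178)*1000, ray(c,[[464.7,228.6]],.126)*1000)
go(.50,-.32,.33,5)
```

```text
[[ 518.60900954 -279.89917713  178.        ]
 [ 526.09049166 -370.40362849  178.        ]] [[ 525.84996842 -333.57060045  126.        ]]
pos [0.3281, -0.1303, -0.1073] rot [-0.0, -0.0, -0.3954] q [-1.17, 0.42, 1.63, -0.0, 1.09, -0.02] t 1.4
```

```bash
R='x'; python3 -m crank '[{"delta_pos":[0.1,-0.04,-0.107],"delta_rot":[0,0,-0.1],"claw":1},{"delta_pos":[0.2,-0.08,-0.107],"delta_rot":[0,0,-0.2],"claw":1},{"delta_pos":[0.328,-0.13,-0.107],"delta_rot":[0,0,-0.395],"claw":1},{"delta_pos":[0.328,-0.13,-0.107],"delta_rot":[0,0,-0.395],"claw":1},{"delta_pos":[0.328,-0.13,-0.107],"delta_rot":[0,0,-0.395],"claw":1},{"delta_pos":[0.328,-0.13,-0.107],"delta_rot":[0,0,-0.395],"claw":1},{"delta_pos":[0.328,-0.13,-0.107],"delta_rot":[0,0,-0.395],"claw":1},{"delta_pos":[0.328,-0.13,-0.107],"delta_rot":[0,0,-0.395],"claw":1}]'; python3 -m crank '[{"delta_pos":[0,0,0],"delta_rot":[0,0,-0.02],"claw":1},{"delta_pos":[0,0,0],"delta_rot":[0,0,-0.02],"claw":1},{"delta_pos":[0,0,0],"delta_rot":[0,0,-0.02],"claw":1}]'
python3 - <<'E'
from h import *
im=read_camera("wrist");cv2.imwrite("pics/w1.png",im[:,:,::-1]);print(read_state()["ee_pos"])
for d in silhouettes("wrist","pot_handle")[:2]: print(d["score"],d["rect"])
go(.5225,-.326,.33,5)
E
```

```text
time_s: 2.2
ee_pos: [0.5024, -0.3177, 0.3308]
eef_rot: [0.688, 0.726, 0.001, 0.001]
force: [-0.3, -0.7, -0.2]
width: 0.0877
finger_force: 0.0
time_s: 2.5
ee_pos: [0.4998, -0.3204, 0.3295]
eef_rot: [0.669, 0.744, -0.0, -0.0]
force: [0.6, -0.3, 0.1]
width: 0.0878
finger_force: 0.0
[ 0.49959105 -0.32062698  0.32950214]
0.96 [313.1, 147.3, 381.5, 239.6]
pos [-0.0076, 0.0223, -0.0005] rot [-0.0001, -0.0001, 0.0058] q [-0.59, 0.27, 1.59, -0.0, 1.28, -0.7] t 2.6
```

View pics/w1.png

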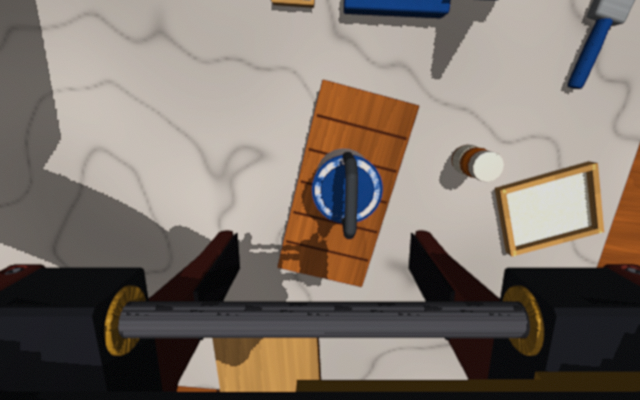

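The wrist view shows the pot's handle running vertically from about (348,153) to (349,237), with the lid centred near (347,187) on the stand.

Run:
```python
from h import *
c=cam("wrist")
print(ray(c,[[348,157],[349,234]],.18)*1000, ray(c,[[347,188]],.126)*1000)
for cc in [(.525,-.333),(.523,-.327)]:
    a=np.radians(5);print(np.round(proj(c,[[cc[0]-np.sin(a)*y,cc[1]+np.cos(a)*y,z] for y,z in [(-.036,.15),(-.026,.18),(.026,.18),(.036,.15)]])))
im=cv2.imread("pics/w1.png");v=cv2.cvtColor(im,cv2.COLOR_BGR2HSV)
m=(v[...,2]<90)&(v[...,1]<110)
for r in range(148,244,6): 
    q=np.nonzero(m[r,325:375])[0]+325; print(r,q.min() if len(q) else 0,q.max() if len(q) else 0,len(q))
```

```text
[[ 518.43236778 -291.74071142  180.        ]
 [ 528.84081217 -366.88854537  180.        ]] [[ 526.15549025 -333.34325669  126.        ]]
[[346. 226.]
 [348. 226.]
 [351. 174.]
 [349. 158.]]
[[345. 220.]
 [347. 220.]
 [349. 167.]
 [347. 152.]]
148 0 0 0
154 326 353 15
160 325 367 16
166 345 374 13
172 346 356 11
178 346 357 12
184 346 357 12
190 346 356 11
196 346 356 11
202 346 356 11
208 346 356 11
214 346 355 10
220 329 355 17
226 344 356 13
232 344 354 11
238 0 0 0
```

Run:
```python
from h import *
go(.526,-.333,.161,7.5)
```

```text
pos [-0.015, 0.0252, 0.1685] rot [-0.0001, -0.0001, -0.0081] q [-0.59, 0.27, 1.59, -0.0, 1.28, -0.7] t 2.6
```

```bash
python3 -m crank '[{"delta_pos":[-0.015,0.025,0.0],"delta_rot":[0,0,-0.008],"claw":1},{"delta_pos":[-0.015,0.025,0.04],"delta_rot":[0,0,-0.008],"claw":1},{"delta_pos":[-0.015,0.025,0.08],"delta_rot":[0,0,-0.008],"claw":1},{"delta_pos":[-0.015,0.025,0.11],"delta_rot":[0,0,-0.008],"claw":1},{"delta_pos":[-0.015,0.025,0.14],"delta_rot":[0,0,-0.008],"claw":1},{"delta_pos":[-0.015,0.025,0.1685],"delta_rot":[0,0,-0.008],"claw":1},{"delta_pos":[-0.015,0.025,0.1685],"delta_rot":[0,0,-0.008],"claw":1},{"delta_pos":[-0.015,0.025,0.1685],"delta_rot":[0,0,-0.008],"claw":1}]' && python3 -m crank '[{"delta_pos":[0,0,0],"delta_rot":[0,0,0],"claw":-1},{"delta_pos":[0,0,0],"delta_rot":[0,0,0],"claw":-1},{"delta_pos":[0,0,0],"delta_rot":[0,0,0],"claw":-1},{"delta_pos":[0,0,0],"delta_rot":[0,0,0],"claw":-1},{"delta_pos":[0,0,0],"delta_rot":[0,0,0],"claw":-1},{"delta_pos":[0,0,0],"delta_rot":[0,0,0],"claw":-1},{"delta_pos":[0,0,0],"delta_rot":[0,0,0],"claw":-1},{"delta_pos":[0,0,0],"delta_rot":[0,0,0],"claw":-1}]'
```

```text
time_s: 3.4
ee_pos: [0.5262, -0.333, 0.1613]
eef_rot: [0.659, 0.752, -0.0, -0.0]
force: [-0.1, 0.3, 0.2]
width: 0.0877
finger_force: 0.0
time_s: 4.2
ee_pos: [0.5265, -0.3325, 0.1611]
eef_rot: [0.659, 0.753, -0.0, -0.0]
force: [0.3, 0.3, 0.3]
width: 0.0273
finger_force: 0.0
```

```bash
python3 -m crank '[{"delta_pos":[0,0,0],"delta_rot":[0,0,0],"claw":-1},{"delta_pos":[0,0,0],"delta_rot":[0,0,0],"claw":-1},{"delta_pos":[0,0,0],"delta_rot":[0,0,0],"claw":-1},{"delta_pos":[0,0,0],"delta_rot":[0,0,0],"claw":-1},{"delta_pos":[0,0,-0.01],"delta_rot":[0,0,0],"claw":-1},{"delta_pos":[0,0,-0.03],"delta_rot":[0,0,0],"claw":-1},{"delta_pos":[0,0,-0.06],"delta_rot":[0,0,0],"claw":-1},{"delta_pos":[0,0,-0.1],"delta_rot":[0,0,0],"claw":-1}]'
python3 - <<'E'
from h import *
print(read_state()["finger_force"],read_state()["width"])
go(.45,.0,.26,7.5);go(.493,.367,.26,7.5)
E
```

```text
time_s: 5.0
ee_pos: [0.5251, -0.3318, 0.2606]
eef_rot: [0.659, 0.753, -0.0, -0.002]
force: [1.5, -0.8, -3.1]
width: 0.011
finger_force: 29.9
29.90372210741043 0.011010346411686384
pos [0.3388, -0.0305, 0.0017] rot [-0.0011, -0.0009, 0.0007] q [-0.58, 0.38, 1.6, -0.0, 1.16, -0.72] t 5.0
pos [0.6969, 0.0608, 0.0024] rot [-0.0011, -0.0009, 0.0007] q [-0.58, 0.38, 1.6, -0.0, 1.16, -0.72] t 5.0
```

```bash
python3 -m crank '[{"delta_pos":[0.02,-0.002,0],"delta_rot":[0,0,0],"claw":-1},{"delta_pos":[0.05,-0.005,0],"delta_rot":[0,0,0],"claw":-1},{"delta_pos":[0.09,-0.008,0],"delta_rot":[0,0,0],"claw":-1},{"delta_pos":[0.13,-0.012,0],"delta_rot":[0,0,0],"claw":-1},{"delta_pos":[0.17,-0.015,0],"delta_rot":[0,0,0],"claw":-1},{"delta_pos":[0.21,-0.019,0],"delta_rot":[0,0,0],"claw":-1},{"delta_pos":[0.25,-0.022,0],"delta_rot":[0,0,0],"claw":-1},{"delta_pos":[0.29,-0.026,0],"delta_rot":[0,0,0],"claw":-1}]' && python3 -m crank '[{"delta_pos":[0.04,0,0],"delta_rot":[0,0,0],"claw":-1},{"delta_pos":[0.08,0.005,0],"delta_rot":[0,0,0],"claw":-1},{"delta_pos":[0.12,0.015,0],"delta_rot":[0,0,0],"claw":-1},{"delta_pos":[0.16,0.025,0],"delta_rot":[0,0,0],"claw":-1},{"delta_pos":[0.2,0.036,0],"delta_rot":[0,0,0],"claw":-1},{"delta_pos":[0.24,0.046,0],"delta_rot":[0,0,0],"claw":-1},{"delta_pos":[0.28,0.056,0],"delta_rot":[0,0,0],"claw":-1},{"delta_pos":[0.31,0.064,0],"delta_rot":[0,0,0],"claw":-1}]' && python3 -m crank '[{"delta_pos":[0.03,0.007,0],"delta_rot":[0,0,0],"claw":-1},{"delta_pos":[0.055,0.013,0],"delta_rot":[0,0,0],"claw":-1},{"delta_pos":[0.075,0.018,0],"delta_rot":[0,0,0],"claw":-1},{"delta_pos":[0.09,0.02,0],"delta_rot":[0,0,0],"claw":-1},{"delta_pos":[0.097,0.022,0],"delta_rot":[0,0,0],"claw":-1},{"delta_pos":[0.097,0.022,0],"delta_rot":[0,0,0],"claw":-1},{"delta_pos":[0.097,0.022,0],"delta_rot":[0,0,0],"claw":-1},{"delta_pos":[0.097,0.022,0],"delta_rot":[0,0,0],"claw":-1}]';python3 - <<'E'
from h import *
for c in ("scene","wrist"):
    im=read_camera(c);cv2.imwrite(f"pics/{c}2.png",im[:,:,::-1])
a=cv2.imread("pics/scene2.png")[180:400,240:500];b=cv2.imread("pics/wrist2.png")
cv2.imwrite("pics/pot2.png",np.vstack([cv2.resize(a,(480,406)),cv2.resize(b,(480,190))[:190]]))
go(.493,.367,.26,7.5)
E
```

```text
time_s: 5.8
ee_pos: [0.4615, -0.0472, 0.2616]
eef_rot: [0.659, 0.752, 0.0, 0.0]
force: [0.9, -0.5, -3.6]
width: 0.0109
finger_force: 29.9
time_s: 6.6
ee_pos: [0.4844, 0.2695, 0.2616]
eef_rot: [0.658, 0.753, 0.0, -0.0]
force: [-0.2, -0.6, -2.6]
width: 0.0113
finger_force: 29.9
time_s: 7.4
ee_pos: [0.4935, 0.3653, 0.2612]
eef_rot: [0.659, 0.752, -0.0, 0.0]
force: [0.2, -0.5, -3.8]
width: 0.0115
finger_force: 29.9
pos [0.0016, -0.0004, 0.0013] rot [-0.0, 0.0, 0.0004] q [0.62, 0.37, 1.62, -0.0, 1.15, 0.49] t 7.5
```

View pics/pot2.png

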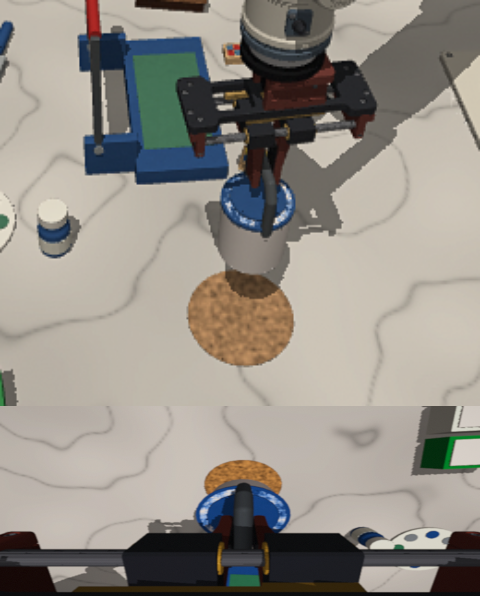

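The pot hangs upright just above the mat in both views. I'll lower it now.

```bash
python3 -m crank '[{"delta_pos":[0,0,0.03],"delta_rot":[0,0,0],"claw":-1},{"delta_pos":[0,0,0.06],"delta_rot":[0,0,0],"claw":-1},{"delta_pos":[0,0,0.09],"delta_rot":[0,0,0],"claw":-1},{"delta_pos":[0,0,0.11],"delta_rot":[0,0,0],"claw":-1},{"delta_pos":[0,0,0.12],"delta_rot":[0,0,0],"claw":-1},{"delta_pos":[0,0,0.126],"delta_rot":[0,0,0],"claw":-1},{"delta_pos":[0,0,0.13],"delta_rot":[0,0,0],"claw":-1},{"delta_pos":[0,0,0.132],"delta_rot":[0,0,0],"claw":-1}]'
```

```text
time_s: 8.3
ee_pos: [0.4941, 0.3665, 0.1298]
eef_rot: [0.659, 0.752, 0.001, 0.0]
force: [0.1, -0.2, -3.9]
width: 0.011
finger_force: 29.9
```

```bash
python3 -m crank '[{"delta_pos":[0,0,0.002],"delta_rot":[0,0,0],"claw":-1},{"delta_pos":[0,0,0.004],"delta_rot":[0,0,0],"claw":-1},{"delta_pos":[0,0,0.005],"delta_rot":[0,0,0],"claw":-1},{"delta_pos":[0,0,0.005],"delta_rot":[0,0,0],"claw":-1}]'
```

```text
time_s: 8.7
ee_pos: [0.494, 0.3668, 0.1251]
eef_rot: [0.659, 0.753, 0.001, 0.0]
force: [-0.6, 0.5, 3.0]
width: 0.0112
finger_force: 29.9
```

```bash
python3 -m crank '[{"delta_pos":[0,0,0],"delta_rot":[0,0,0],"claw":1},{"delta_pos":[0,0,0],"delta_rot":[0,0,0],"claw":1},{"delta_pos":[0,0,0],"delta_rot":[0,0,0],"claw":1},{"delta_pos":[0,0,0],"delta_rot":[0,0,0],"claw":1},{"delta_pos":[0,0,0],"delta_rot":[0,0,0],"claw":1},{"delta_pos":[0,0,0],"delta_rot":[0,0,0],"claw":1},{"delta_pos":[0,0,0],"delta_rot":[0,0,0],"claw":1},{"delta_pos":[0,0,-0.01],"delta_rot":[0,0,0],"claw":1}]' && python3 -m crank '[{"delta_pos":[0,0,-0.03],"delta_rot":[0,0,0],"claw":1},{"delta_pos":[0,0,-0.07],"delta_rot":[0,0,0],"claw":1},{"delta_pos":[0,0,-0.11],"delta_rot":[0,0,0],"claw":1},{"delta_pos":[0,0,-0.15],"delta_rot":[0,0,0],"claw":1},{"delta_pos":[-0.05,0,-0.15],"delta_rot":[0,0,0],"claw":1},{"delta_pos":[-0.1,0,-0.15],"delta_rot":[0,0,0],"claw":1},{"delta_pos":[-0.15,0,-0.15],"delta_rot":[0,0,0],"claw":1},{"delta_pos":[-0.15,0,-0.15],"delta_rot":[0,0,0],"claw":1}]'
python3 - <<'E'
from h import *
for c in ("scene","top"):
    im=read_camera(c);cv2.imwrite(f"pics/{c}3.png",im[:,:,::-1])
a=cv2.imread("pics/scene3.png")[180:400,240:500];b=cv2.imread("pics/top3.png")[190:290,160:400]
cv2.imwrite("pics/p3.png",np.vstack([cv2.resize(a,(440,372)),cv2.resize(b,(440,183))]))
go(.41,.133,.2,71)
E
```

```text
time_s: 9.5
ee_pos: [0.4927, 0.3657, 0.1333]
eef_rot: [0.659, 0.753, -0.001, -0.0]
force: [0.5, -0.0, -0.0]
width: 0.0717
finger_force: 0.0
time_s: 10.3
ee_pos: [0.5137, 0.2129, 0.2852]
eef_rot: [0.66, 0.751, -0.0, 0.001]
force: [0.3, 0.5, -0.5]
width: 0.0877
finger_force: 0.0
pos [-0.0695, -0.1139, 0.0849] rot [0.0004, 0.0, -0.3529] q [0.38, 0.26, 1.72, 0.0, 1.16, 0.25] t 10.4
```

View pics/p3.png

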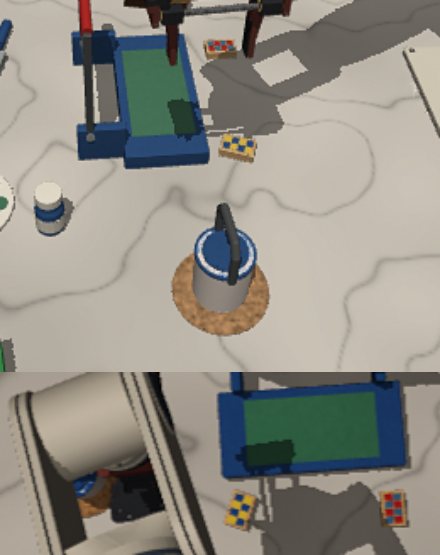

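```bash
python3 -m crank '[{"delta_pos":[-0.02,-0.03,0],"delta_rot":[0,0,-0.047],"claw":1},{"delta_pos":[-0.05,-0.07,0.03],"delta_rot":[0,0,-0.094],"claw":1},{"delta_pos":[-0.07,-0.1,0.06],"delta_rot":[0,0,-0.141],"claw":1},{"delta_pos":[-0.07,-0.114,0.085],"delta_rot":[0,0,-0.188],"claw":1},{"delta_pos":[-0.07,-0.114,0.085],"delta_rot":[0,0,-0.235],"claw":1},{"delta_pos":[-0.07,-0.114,0.085],"delta_rot":[0,0,-0.282],"claw":1},{"delta_pos":[-0.07,-0.114,0.085],"delta_rot":[0,0,-0.329],"claw":1},{"delta_pos":[-0.07,-0.114,0.085],"delta_rot":[0,0,-0.353],"claw":1}]'
python3 -m crank '[{"delta_pos":[0,0,0],"delta_rot":[0,0,0],"claw":1},{"delta_pos":[0,0,0],"delta_rot":[0,0,0],"claw":1}]'
cat >> h.py <<'E'
def mosaics(name,z,z0=None,maxn=4):
    """long-axis yaw and centre from the network's masks, projected on the picture plane z"""
    im=read_camera(name);c=cam(name)
    for d in silhouettes(name,"mosaic_b")[:maxn]:
        m=d["pixels"]; 
        if m.sum()<60: continue
        col=im[m].astype(float); print(round(d["score"],2),np.round(d["rect"]).tolist(),*rect(c,m,z),"bright y/r:",int(((col[:,0]>150)&(col[:,1]>120)&(col[:,2]<110)).sum()),int(((col[:,0]>140)&(col[:,1]<90)).sum()))
    return im,c
E
python3 - <<'E'
from h import *
im,c=mosaics("wrist",.016);cv2.imwrite("pics/w4.png",im[:,:,::-1])
go(.437,.124,.02,71.5)
E
```

```text
time_s: 11.2
ee_pos: [0.41, 0.1344, 0.1995]
eef_rot: [0.16, 0.987, 0.0, 0.0]
force: [0.1, -0.7, -0.6]
width: 0.0878
finger_force: 0.0
time_s: 11.4
ee_pos: [0.4099, 0.134, 0.1994]
eef_rot: [0.164, 0.986, 0.0, 0.0]
force: [0.1, -0.3, 0.3]
width: 0.0876
finger_force: 0.0
0.95 [302.0, 176.0, 341.0, 237.0] [436.1 123. ] -18.1 [57.5 37.7] bright y/r: 1082 0
0.59 [102.0, 241.0, 156.0, 284.0] [ 436.3 -106.3] 1.7 [55.8 46.8] bright y/r: 226 172
pos [-0.0289, -0.0003, 0.1793] rot [0.0001, 0.0, -0.0021] q [0.29, 0.17, 2.06, 0.0, 0.91, -0.95] t 11.5
```

View pics/w4.png

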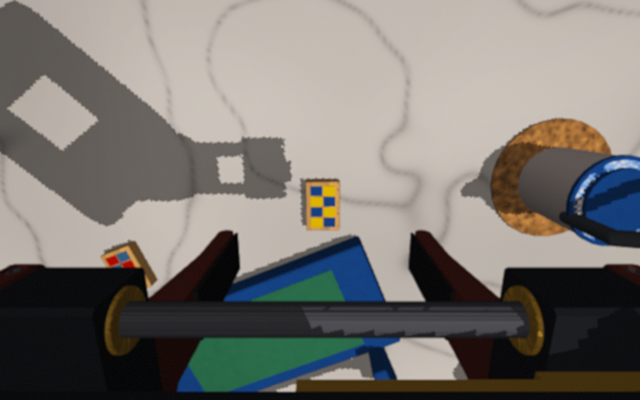

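The wrist view shows mosaic b centred near (322,206), between the fingers, and its pose agrees with the top camera.

```bash
python3 -m crank '[{"delta_pos":[-0.028,0,0.03],"delta_rot":[0,0,-0.002],"claw":1},{"delta_pos":[-0.028,0,0.07],"delta_rot":[0,0,-0.002],"claw":1},{"delta_pos":[-0.028,0,0.11],"delta_rot":[0,0,-0.002],"claw":1},{"delta_pos":[-0.028,0,0.15],"delta_rot":[0,0,-0.002],"claw":1},{"delta_pos":[-0.028,0,0.18],"delta_rot":[0,0,-0.002],"claw":1},{"delta_pos":[-0.028,0,0.194],"delta_rot":[0,0,-0.002],"claw":1},{"delta_pos":[-0.028,0,0.194],"delta_rot":[0,0,-0.002],"claw":-1},{"delta_pos":[-0.028,0,0.194],"delta_rot":[0,0,-0.002],"claw":-1}]' && python3 -m crank '[{"delta_pos":[0,0,0],"delta_rot":[0,0,0],"claw":-1},{"delta_pos":[0,0,0],"delta_rot":[0,0,0],"claw":-1},{"delta_pos":[0,0,0],"delta_rot":[0,0,0],"claw":-1},{"delta_pos":[0,0,0],"delta_rot":[0,0,0],"claw":-1},{"delta_pos":[0,0,0],"delta_rot":[0,0,0],"claw":-1},{"delta_pos":[0,0,-0.02],"delta_rot":[0,0,0],"claw":-1},{"delta_pos":[0,0,-0.06],"delta_rot":[0,0,0],"claw":-1},{"delta_pos":[0,0,-0.1],"delta_rot":[0,0,0],"claw":-1}]'
python3 - <<'E'
from h import *
a=np.radians(3.6);X=np.array([np.cos(a),np.sin(a)]);Y=np.array([-X[1],X[0]]);B=np.array([.559,.0146])
for y in (.05,-.05):
    p=B-.012*X+y*Y;print(p);go(*p,.037,93.6)
go(.437,.124,.1,71.5)
E
```

```text
time_s: 12.3
ee_pos: [0.4364, 0.1242, 0.0053]
eef_rot: [0.161, 0.987, -0.0, -0.0]
force: [0.0, -0.4, -0.3]
width: 0.0752
finger_force: 0.0
time_s: 13.1
ee_pos: [0.4353, 0.1238, 0.1057]
eef_rot: [0.161, 0.987, -0.0, -0.001]
force: [0.4, 0.2, -1.2]
width: 0.0358
finger_force: 30.0
[0.54388415 0.06374785]
pos [-0.1222, -0.0224, 0.0685] rot [-0.0003, -0.0007, -0.1227] q [0.25, 0.37, 2.08, -0.0, 0.7, -1.0] t 13.1
[ 0.55016321 -0.03605482]
pos [-0.1598, -0.1151, 0.0686] rot [-0.0003, -0.0007, -0.1227] q [0.25, 0.37, 2.08, -0.0, 0.7, -1.0] t 13.1
pos [-0.0016, 0.0007, 0.0057] rot [-0.0004, -0.0007, 0.0001] q [0.25, 0.37, 2.08, -0.0, 0.7, -1.0] t 13.1
```

```bash
python3 -m crank '[{"delta_pos":[-0.04,-0.007,0],"delta_rot":[0,0,-0.04],"claw":-1},{"delta_pos":[-0.08,-0.015,0],"delta_rot":[0,0,-0.08],"claw":-1},{"delta_pos":[-0.122,-0.022,0],"delta_rot":[0,0,-0.123],"claw":-1},{"delta_pos":[-0.122,-0.022,0.03],"delta_rot":[0,0,-0.123],"claw":-1},{"delta_pos":[-0.122,-0.022,0.05],"delta_rot":[0,0,-0.123],"claw":-1},{"delta_pos":[-0.122,-0.022,0.063],"delta_rot":[0,0,-0.123],"claw":-1},{"delta_pos":[-0.122,-0.022,0.069],"delta_rot":[0,0,-0.123],"claw":-1},{"delta_pos":[-0.122,-0.022,0.07],"delta_rot":[0,0,-0.123],"claw":-1}]' && python3 -m crank '[{"delta_pos":[0,0,0],"delta_rot":[0,0,0],"claw":-1},{"delta_pos":[0,0,0],"delta_rot":[0,0,0],"claw":1},{"delta_pos":[0,0,0],"delta_rot":[0,0,0],"claw":1},{"delta_pos":[0,0,0],"delta_rot":[0,0,0],"claw":1},{"delta_pos":[0,0,0],"delta_rot":[0,0,0],"claw":1},{"delta_pos":[0,0,-0.03],"delta_rot":[0,0,0],"claw":1},{"delta_pos":[0,0,-0.07],"delta_rot":[0,0,0],"claw":1},{"delta_pos":[0,0,-0.11],"delta_rot":[0,0,0],"claw":1}]'
python3 - <<'E'
from h import *
print("scene/top");mosaics("top",.016)
go(.41,-.105,.18,92)
E
```

```text
time_s: 13.9
ee_pos: [0.5447, 0.0646, 0.0351]
eef_rot: [-0.032, 0.999, -0.0, -0.0]
force: [0.6, -0.9, -1.0]
width: 0.0359
finger_force: 30.0
time_s: 14.7
ee_pos: [0.5444, 0.0645, 0.146]
eef_rot: [-0.032, 0.999, -0.0, -0.001]
force: [0.0, 0.7, 0.1]
width: 0.0864
finger_force: 0.0
scene/top
0.75 [368.0, 255.0, 378.0, 273.0] [ 436.6 -107.2] -1.2 [47.2 30.6] bright y/r: 0 10
pos [0.1487, -0.1607, -0.0311] rot [0.0001, 0.0029, 0.0092] q [0.1, 0.41, 1.85, 0.0, 0.87, -1.54] t 14.8
```

```bash
python3 -m crank '[{"delta_pos":[0.03,-0.03,-0.031],"delta_rot":[0,0,0.009],"claw":1},{"delta_pos":[0.06,-0.07,-0.031],"delta_rot":[0,0,0.009],"claw":1},{"delta_pos":[0.1,-0.11,-0.031],"delta_rot":[0,0,0.009],"claw":1},{"delta_pos":[0.149,-0.161,-0.031],"delta_rot":[0,0,0.009],"claw":1},{"delta_pos":[0.149,-0.161,-0.031],"delta_rot":[0,0,0.009],"claw":1},{"delta_pos":[0.149,-0.161,-0.031],"delta_rot":[0,0,0.009],"claw":1},{"delta_pos":[0.149,-0.161,-0.031],"delta_rot":[0,0,0.009],"claw":1}]'
python3 - <<'E'
from h import *
im,c=mosaics("wrist",.016);cv2.imwrite("pics/w5.png",im[:,:,::-1])
go(.437,-.108,.005,92)
E
```

```text
time_s: 15.5
ee_pos: [0.4064, -0.106, 0.176]
eef_rot: [-0.017, 1.0, 0.0, 0.0]
force: [0.3, -0.3, 0.1]
width: 0.0878
finger_force: 0.0
0.97 [302.0, 187.0, 335.0, 240.0] [ 438.2 -110.2] 2.6 [56.8 37.9] bright y/r: 580 479
pos [-0.0295, -0.0038, 0.1711] rot [0.0, 0.0001, 0.0003] q [-0.28, 0.19, 2.1, 0.0, 0.85, -1.89] t 15.6
```

View pics/w5.png

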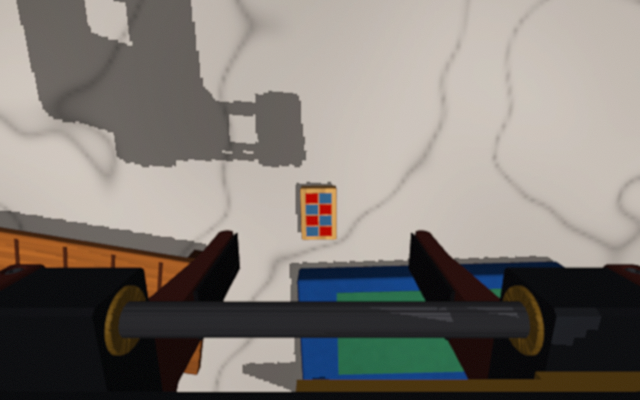

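Mosaic c shows at (319,213), between the fingers.

```bash
python3 -m crank '[{"delta_pos":[-0.03,-0.006,0.03],"delta_rot":[0,0,0],"claw":1},{"delta_pos":[-0.03,-0.006,0.07],"delta_rot":[0,0,0],"claw":1},{"delta_pos":[-0.03,-0.006,0.11],"delta_rot":[0,0,0],"claw":1},{"delta_pos":[-0.03,-0.006,0.15],"delta_rot":[0,0,0],"claw":1},{"delta_pos":[-0.03,-0.006,0.165],"delta_rot":[0,0,0],"claw":1},{"delta_pos":[-0.03,-0.006,0.171],"delta_rot":[0,0,0],"claw":1},{"delta_pos":[-0.03,-0.006,0.171],"delta_rot":[0,0,0],"claw":-1},{"delta_pos":[-0.03,-0.006,0.171],"delta_rot":[0,0,0],"claw":-1}]' && python3 -m crank '[{"delta_pos":[0,0,0],"delta_rot":[0,0,0],"claw":-1},{"delta_pos":[0,0,0],"delta_rot":[0,0,0],"claw":-1},{"delta_pos":[0,0,0],"delta_rot":[0,0,0],"claw":-1},{"delta_pos":[0,0,0],"delta_rot":[0,0,0],"claw":-1},{"delta_pos":[0,0,0],"delta_rot":[0,0,0],"claw":-1},{"delta_pos":[0,0,-0.02],"delta_rot":[0,0,0],"claw":-1},{"delta_pos":[0,0,-0.06],"delta_rot":[0,0,0],"claw":-1},{"delta_pos":[0,0,-0.1],"delta_rot":[0,0,0],"claw":-1}]'
python3 - <<'E'
from h import *
go(.5502,-.0361,.0352,93.6)
read_camera("top")
im,c=mosaics("top",.046);cv2.imwrite("pics/t6.png",im[:,:,::-1])
E
```

```text
time_s: 16.4
ee_pos: [0.4377, -0.1104, 0.0058]
eef_rot: [-0.018, 1.0, -0.0, 0.001]
force: [-0.3, 0.6, -0.1]
width: 0.0748
finger_force: 0.0
time_s: 17.2
ee_pos: [0.4358, -0.1104, 0.1057]
eef_rot: [-0.018, 1.0, 0.0, -0.001]
force: [0.5, -0.3, -0.2]
width: 0.036
finger_force: 30.0
pos [-0.1172, 0.0701, 0.0703] rot [0.0003, -0.0008, -0.0087] q [-0.27, 0.36, 2.09, 0.0, 0.69, -1.88] t 17.2
0.72 [304.0, 214.0, 316.0, 233.0] [545.4  68.2] -0.1 [55.1 38.5] bright y/r: 128 0
```

```bash
python3 -m crank '[{"delta_pos":[-0.04,0.025,0],"delta_rot":[0,0,-0.009],"claw":-1},{"delta_pos":[-0.08,0.048,0],"delta_rot":[0,0,-0.009],"claw":-1},{"delta_pos":[-0.117,0.07,0],"delta_rot":[0,0,-0.009],"claw":-1},{"delta_pos":[-0.117,0.07,0.03],"delta_rot":[0,0,-0.009],"claw":-1},{"delta_pos":[-0.117,0.07,0.05],"delta_rot":[0,0,-0.009],"claw":-1},{"delta_pos":[-0.117,0.07,0.063],"delta_rot":[0,0,-0.009],"claw":-1},{"delta_pos":[-0.117,0.07,0.069],"delta_rot":[0,0,-0.009],"claw":-1},{"delta_pos":[-0.117,0.07,0.07],"delta_rot":[0,0,-0.009],"claw":-1}]' && python3 -m crank '[{"delta_pos":[0,0,0],"delta_rot":[0,0,0],"claw":-1},{"delta_pos":[0,0,0],"delta_rot":[0,0,0],"claw":1},{"delta_pos":[0,0,0],"delta_rot":[0,0,0],"claw":1},{"delta_pos":[0,0,0],"delta_rot":[0,0,0],"claw":1},{"delta_pos":[0,0,0],"delta_rot":[0,0,0],"claw":1},{"delta_pos":[0,0,-0.03],"delta_rot":[0,0,0],"claw":1},{"delta_pos":[0,0,-0.07],"delta_rot":[0,0,0],"claw":1},{"delta_pos":[0,0,-0.11],"delta_rot":[0,0,0],"claw":1}]'&& python3 -m crank '[{"delta_pos":[0.04,0,-0.04],"delta_rot":[0,0,0],"claw":1},{"delta_pos":[0.08,0,-0.08],"delta_rot":[0,0,0],"claw":1},{"delta_pos":[0.12,0,-0.12],"delta_rot":[0,0,0],"claw":1},{"delta_pos":[0.15,0.03,-0.15],"delta_rot":[0,0,0],"claw":1},{"delta_pos":[0.15,0.05,-0.17],"delta_rot":[0,0,0],"claw":-1},{"delta_pos":[0.15,0.05,-0.17],"delta_rot":[0,0,0],"claw":-1},{"delta_pos":[0.15,0.05,-0.17],"delta_rot":[0,0,0],"claw":-1},{"delta_pos":[0.15,0.05,-0.17],"delta_rot":[0,0,0],"claw":-1}]'
python3 - <<'E'
from h import *
im,c=mosaics("wrist",.046);cv2.imwrite("pics/w7.png",im[:,:,::-1])
for y in (.64,.66,.68): pass
go(.45,.015,.25,93.6)
im,c=mosaics("top",.046);cv2.imwrite("pics/t7.png",cv2.resize(im[130:290,250:410,::-1],(600,600)))
E
```

```text
time_s: 18.15
ee_pos: [0.5502, -0.0365, 0.0346]
eef_rot: [-0.032, 0.999, 0.0, -0.001]
force: [-3.8, 1.9, 9.4]
width: 0.0357
finger_force: 30.0
time_s: 18.95
ee_pos: [0.5506, -0.0364, 0.146]
eef_rot: [-0.032, 0.999, 0.0, -0.001]
force: [0.6, -0.4, -0.1]
width: 0.0863
finger_force: 0.0
time_s: 19.75
ee_pos: [0.3981, 0.0036, 0.3143]
eef_rot: [-0.032, 0.999, -0.0, -0.001]
force: [-0.1, 0.4, -0.3]
width: 0.0591
finger_force: 0.0
0.72 [343.0, 247.0, 375.0, 298.0] [542.5  63.5] 3.7 [59.7 37.5] bright y/r: 624 0
0.65 [276.0, 253.0, 301.0, 287.0] [548.1 -36.9] 2.7 [61.  39.1] bright y/r: 314 240
pos [-0.0528, 0.0083, 0.0638] rot [0.0, -0.0008, 0.0001] q [-0.02, -0.04, 1.99, -0.0, 1.19, -1.66] t 19.9
0.85 [341.0, 213.0, 355.0, 234.0] [550.2 -33.7] -0.4 [55.2 38.6] bright y/r: 30 30
0.74 [279.0, 156.0, 381.0, 247.0] [608.9  17.8] -86.6 [278.4 239.5] bright y/r: 1 256
0.69 [307.0, 214.0, 316.0, 234.0] [545.2  67.3] 4.8 [54.1 35.6] bright y/r: 121 0
```

View pics/w7.png

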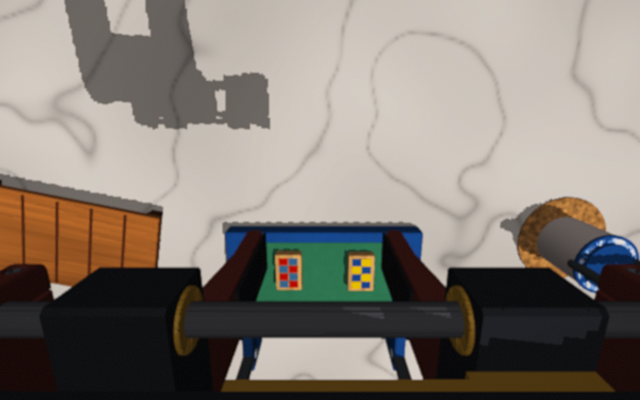

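View pics/t7.png

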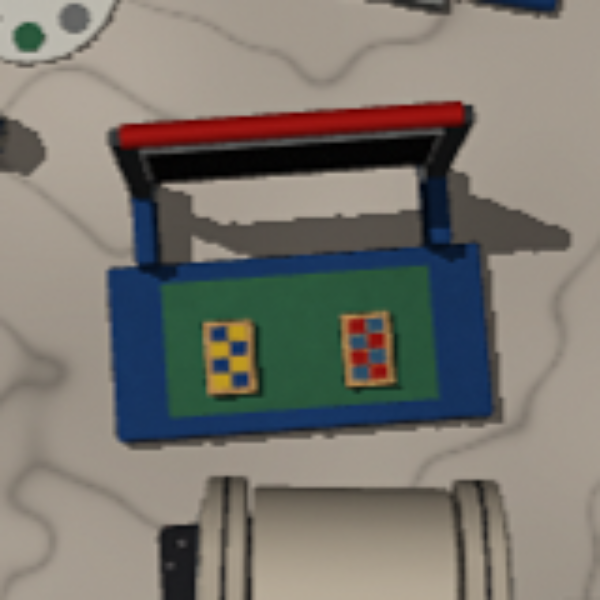

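Both mosaics lie flat on the pad. The red bar is upright along the top of the crop, so I'll measure it next.

Run:
```python
from h import *
for n,(x0,y0,x1,y1) in dict(top=(270,145,390,190),scene=(270,130,310,220)).items():
    im=read_camera(n);hsv=cv2.cvtColor(im,cv2.COLOR_RGB2HSV)
    m=((hsv[...,0]<6)|(hsv[...,0]>174))&(hsv[...,1]>150)&(hsv[...,2]>70)
    w=np.zeros_like(m);w[y0:y1,x0:x1]=m[y0:y1,x0:x1]
    c=cam(n);print(n,w.sum(),rect(c,w,.253), np.argwhere(w).mean(0))
    print(proj(c,[[.6738,.0218,.253]]))
    if n=="scene":
        v,u=np.nonzero(w);print(v.min(),v.max(),u.min(),u.max())
        a=np.radians(3.6)
        for s in(-.1,.1): print(proj(c,[[.6738-np.sin(a)*s,.0218+np.cos(a)*s,.253]]))
go(.6738,.0218,.234,3.6);go(.6738,.0218,.31,3.6)
```

```text
top 570 (array([674.2,  21.2]), -86.4, array([216.5,  15. ])) [162.86140351 327.46140351]
[[327.30712723 163.01624539]]
scene 333 (array([674.8,  19.1]), -86.3, array([227.9,  14.9])) [172.23123123 288.67267267]
[[288.85505319 170.45524834]]
144 200 284 294
[[287.06341865 147.51893683]]
[[290.90212354 196.66162142]]
pos [-0.2763, 0.0008, 0.0799] rot [0.0005, -0.0004, -0.4999] q [-0.02, -0.04, 1.99, -0.0, 1.19, -1.66] t 20.1
pos [-0.2762, 0.0008, 0.0039] rot [0.0005, -0.0004, -0.4999] q [-0.02, -0.04, 1.99, -0.0, 1.19, -1.66] t 20.1
```

```bash
python3 -m crank '[{"delta_pos":[0,0,-0.01],"delta_rot":[0,0,0.047],"claw":1},{"delta_pos":[0,0,-0.01],"delta_rot":[0,0,0.094],"claw":1},{"delta_pos":[0,0,-0.01],"delta_rot":[0,0,0.141],"claw":1},{"delta_pos":[-0.04,0,-0.01],"delta_rot":[0,0,0.188],"claw":1},{"delta_pos":[-0.08,0,-0.01],"delta_rot":[0,0,0.235],"claw":1},{"delta_pos":[-0.12,0,-0.01],"delta_rot":[0,0,0.282],"claw":1},{"delta_pos":[-0.16,0,-0.01],"delta_rot":[0,0,0.329],"claw":1},{"delta_pos":[-0.19,0,-0.01],"delta_rot":[0,0,0.376],"claw":1}]'
python3 - <<'E'
from h import *
go(.674,.021,.234,3.6);go(.674,.021,.31,3.6)
E
```

```text
time_s: 20.85
ee_pos: [0.5901, 0.0159, 0.3242]
eef_rot: [0.533, 0.846, -0.0, -0.0]
force: [-0.3, -0.3, 0.5]
width: 0.0874
finger_force: 0.0
pos [-0.0317, 0.078, 0.0902] rot [-0.0002, -0.0001, 0.1223] q [0.01, 0.27, 1.61, -0.0, 1.26, -0.44] t 20.9
pos [-0.0317, 0.0779, 0.0142] rot [-0.0002, -0.0001, 0.1223] q [0.01, 0.27, 1.61, -0.0, 1.26, -0.44] t 20.9
```

```bash
python3 -m crank '[{"delta_pos":[-0.01,0.03,0],"delta_rot":[0,0,0.045],"claw":1},{"delta_pos":[-0.02,0.06,0],"delta_rot":[0,0,0.09],"claw":1},{"delta_pos":[-0.032,0.078,0],"delta_rot":[0,0,0.122],"claw":1},{"delta_pos":[-0.032,0.078,0.02],"delta_rot":[0,0,0.122],"claw":1},{"delta_pos":[-0.032,0.078,0.05],"delta_rot":[0,0,0.122],"claw":1},{"delta_pos":[-0.032,0.078,0.08],"delta_rot":[0,0,0.122],"claw":1},{"delta_pos":[-0.032,0.078,0.09],"delta_rot":[0,0,0.122],"claw":1},{"delta_pos":[-0.032,0.078,0.09],"delta_rot":[0,0,0.122],"claw":-0.3}]'  && python3 -m crank '[{"delta_pos":[0,0,0],"delta_rot":[0,0,0],"claw":-1},{"delta_pos":[0,0,0],"delta_rot":[0,0,0],"claw":-1},{"delta_pos":[0,0,0],"delta_rot":[0,0,0],"claw":-1},{"delta_pos":[0,0,0],"delta_rot":[0,0,0],"claw":-1},{"delta_pos":[0,0,0],"delta_rot":[0,0,0],"claw":-1},{"delta_pos":[0,0,0],"delta_rot":[0,0,0],"claw":-1},{"delta_pos":[0,0,0],"delta_rot":[0,0,0],"claw":-1},{"delta_pos":[0,0,0],"delta_rot":[0,0,0],"claw":-1}]'
python3 - <<'E'
from h import *
go(.674,.021,.234,3.6)
print([[round(.2*np.sin(t),4),round(.2*(1-np.cos(t)),4)] for t in np.radians(np.arange(0,91,3.75))])
mosaics("top",.046)
E
```

```text
time_s: 21.65
ee_pos: [0.6711, 0.0212, 0.2331]
eef_rot: [0.682, 0.731, -0.001, -0.001]
force: [0.7, 0.4, 0.5]
width: 0.0828
finger_force: 0.0
time_s: 22.45
ee_pos: [0.6722, 0.0214, 0.2352]
eef_rot: [0.682, 0.731, 0.0, 0.0]
force: [1.7, 0.2, -0.5]
width: 0.0193
finger_force: 1.1
pos [-0.0005, 0.0017, 0.0012] rot [0.0002, -0.0, 0.0023] q [0.01, 0.48, 1.51, 0.0, 1.15, -0.06] t 22.4
[[np.float64(0.0), np.float64(0.0)], [np.float64(0.0131), np.float64(0.0004)], [np.float64(0.0261), np.float64(0.0017)], [np.float64(0.039), np.float64(0.0038)], [np.float64(0.0518), np.float64(0.0068)], [np.float64(0.0643), np.float64(0.0106)], [np.float64(0.0765), np.float64(0.0152)], [np.float64(0.0885), np.float64(0.0206)], [np.float64(0.1), np.float64(0.0268)], [np.float64(0.1111), np.float64(0.0337)], [np.float64(0.1218), np.float64(0.0413)], [np.float64(0.1319), np.float64(0.0496)], [np.float64(0.1414), np.float64(0.0586)], [np.float64(0.1504), np.float64(0.0681)], [np.float64(0.1587), np.float64(0.0782)], [np.float64(0.1663), np.float64(0.0889)], [np.float64(0.1732), np.float64(0.1)], [np.float64(0.1794), np.float64(0.1115)], [np.float64(0.1848), np.float64(0.1235)], [np.float64(0.1894), np.float64(0.1357)], [np.float64(0.1932), np.float64(0.1482)], [np.float64(0.1962), np.float64(0.161)], [np.float64(0.1983), np.float64(0.1739)], [np.float64(0.1996), np.float64(0.1869)], [np.float64(0.2), np.float64(0.2)]]
```

```bash
python3 -m crank '[{"delta_pos":[0,0,0],"delta_rot":[0,0,0],"claw":-1},{"delta_pos":[0,0,0],"delta_rot":[0,0,0],"claw":-1},{"delta_pos":[0,0,0],"delta_rot":[0,0,0],"claw":-1},{"delta_pos":[0,0,0],"delta_rot":[0,0,0],"claw":-1}]'
python3 - <<'E'
from h import *
im,c=mosaics("scene",.046);cv2.imwrite("pics/s8.png",cv2.resize(im[100:320,240:460,::-1],(600,600)))
E
```

```text
time_s: 22.95
ee_pos: [0.6722, 0.0214, 0.2353]
eef_rot: [0.682, 0.731, 0.0, 0.0]
force: [3.3, 1.3, -0.2]
width: 0.0153
finger_force: 30.0
0.76 [327.0, 232.0, 350.0, 254.0] [547.1  72. ] 4.0 [55.9 52.2] bright y/r: 85 0
0.76 [326.0, 214.0, 343.0, 223.0] [551.5 -28.2] -1.1 [54.  50.1] bright y/r: 22 40
0.2 [283.0, 146.0, 365.0, 280.0] [ 603.7 -101.8] -86.3 [593.2 196. ] bright y/r: 1 122
```

View pics/s8.png

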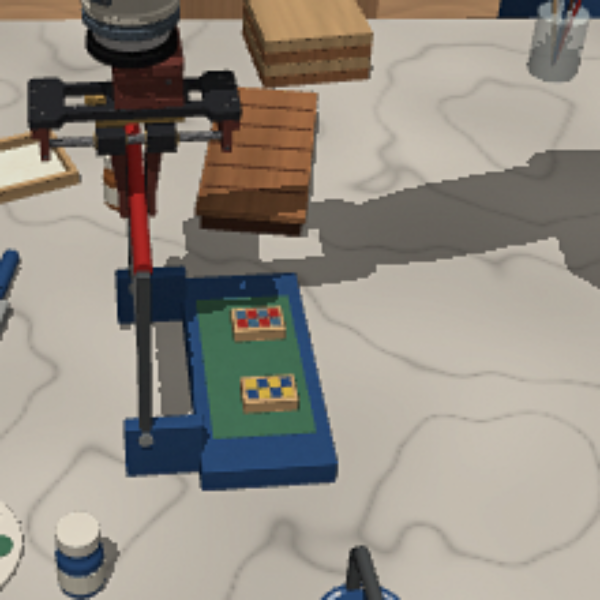

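The gripper pinches the bar at its middle, and both mosaics sit on the pad.

```bash
python3 -m crank '[{"delta_pos":[0,-0.013,0.0004],"delta_rot":[0,0,0],"claw":-1},{"delta_pos":[0,-0.026,0.0017],"delta_rot":[0,0,0],"claw":-1},{"delta_pos":[0,-0.039,0.0038],"delta_rot":[0,0,0],"claw":-1},{"delta_pos":[0,-0.0518,0.0068],"delta_rot":[0,0,0],"claw":-1},{"delta_pos":[0,-0.0643,0.0106],"delta_rot":[0,0,0],"claw":-1},{"delta_pos":[0,-0.0765,0.0152],"delta_rot":[0,0,0],"claw":-1},{"delta_pos":[0,-0.0885,0.0206],"delta_rot":[0,0,0],"claw":-1},{"delta_pos":[0,-0.1,0.0268],"delta_rot":[0,0,0],"claw":-1}]' && python3 -m crank '[{"delta_pos":[0,-0.0111,0.0069],"delta_rot":[0,0,0],"claw":-1},{"delta_pos":[0,-0.0218,0.0145],"delta_rot":[0,0,0],"claw":-1},{"delta_pos":[0,-0.0319,0.0228],"delta_rot":[0,0,0],"claw":-1},{"delta_pos":[0,-0.0414,0.0318],"delta_rot":[0,0,0],"claw":-1},{"delta_pos":[0,-0.0504,0.0413],"delta_rot":[0,0,0],"claw":-1},{"delta_pos":[0,-0.0587,0.0514],"delta_rot":[0,0,0],"claw":-1},{"delta_pos":[0,-0.0663,0.0621],"delta_rot":[0,0,0],"claw":-1},{"delta_pos":[0,-0.0732,0.0732],"delta_rot":[0,0,0],"claw":-1}]'
```

```text
time_s: 23.85
ee_pos: [0.5734, 0.0151, 0.2095]
eef_rot: [0.682, 0.731, 0.002, 0.001]
force: [4.5, 4.2, 2.1]
width: 0.0154
finger_force: 30.0
time_s: 24.65
ee_pos: [0.5012, 0.0099, 0.1361]
eef_rot: [0.682, 0.731, 0.002, 0.001]
force: [4.7, 5.1, 2.3]
width: 0.0154
finger_force: 30.0
```

```bash
python3 -m crank '[{"delta_pos":[0,-0.0062,0.0115],"delta_rot":[0,0,0],"claw":-1},{"delta_pos":[0,-0.0116,0.0235],"delta_rot":[0,0,0],"claw":-1},{"delta_pos":[0,-0.0162,0.0357],"delta_rot":[0,0,0],"claw":-1},{"delta_pos":[0,-0.02,0.0482],"delta_rot":[0,0,0],"claw":-1},{"delta_pos":[0,-0.023,0.061],"delta_rot":[0,0,0],"claw":-1},{"delta_pos":[0,-0.0251,0.0739],"delta_rot":[0,0,0],"claw":-1},{"delta_pos":[0,-0.0264,0.0869],"delta_rot":[0,0,0],"claw":-1},{"delta_pos":[0,-0.0268,0.098],"delta_rot":[0,0,0],"claw":-1}]' && python3 -m crank '[{"delta_pos":[0,0,0.001],"delta_rot":[0,0,0],"claw":-1},{"delta_pos":[0,0,0.002],"delta_rot":[0,0,0],"claw":-1},{"delta_pos":[0,0,0.002],"delta_rot":[0,0,0],"claw":-1}]'
```

```text
time_s: 25.45
ee_pos: [0.4753, 0.0079, 0.0378]
eef_rot: [0.682, 0.731, 0.002, 0.002]
force: [4.2, 5.4, 5.7]
width: 0.0152
finger_force: 30.0
time_s: 25.75
ee_pos: [0.4753, 0.0079, 0.0361]
eef_rot: [0.682, 0.731, 0.002, 0.002]
force: [4.3, 6.5, 4.0]
width: 0.0153
finger_force: 30.0
```

```bash
python3 -m crank '[{"delta_pos":[0,0,0.001],"delta_rot":[0,0,0],"claw":-1},{"delta_pos":[0,0,0.001],"delta_rot":[0,0,0],"claw":-1}]' ; python3 -m crank '[{"delta_pos":[0,0,0.001],"delta_rot":[0,0,0],"claw":-1},{"delta_pos":[0,0,0.001],"delta_rot":[0,0,0],"claw":-1}]'
```

```text
time_s: 25.95
ee_pos: [0.4753, 0.0079, 0.0353]
eef_rot: [0.682, 0.731, 0.002, 0.002]
force: [4.4, 5.4, 5.3]
width: 0.0149
finger_force: 30.0
time_s: 26.15
ee_pos: [0.4753, 0.0079, 0.0346]
eef_rot: [0.682, 0.731, 0.002, 0.002]
force: [3.3, 5.1, 11.0]
width: 0.0151
finger_force: 30.0
```

```bash
python3 -m crank '[{"delta_pos":[0,0,0.001],"delta_rot":[0,0,0],"claw":-1},{"delta_pos":[0,0,0.001],"delta_rot":[0,0,0],"claw":-1},{"delta_pos":[0,0,0.001],"delta_rot":[0,0,0],"claw":-1}]'
python3 - <<'E'
from h import *
im=read_camera("scene");cv2.imwrite("pics/s9.png",cv2.resize(im[100:320,240:460,::-1],(600,600)))
E
```

```text
time_s: 26.45
ee_pos: [0.4753, 0.0079, 0.034]
eef_rot: [0.682, 0.731, 0.002, 0.002]
force: [2.5, 5.8, 16.4]
width: 0.015
finger_force: 30.0
```

View pics/s9.png

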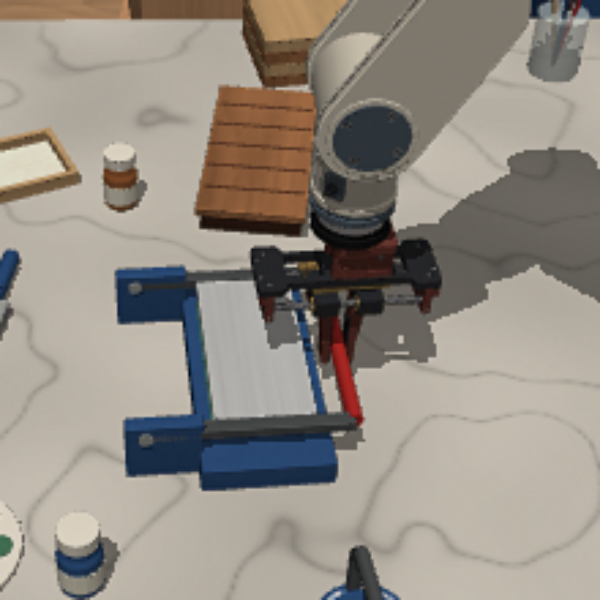

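The platen is level over the bed, the bar is at its stop, and the force is rising. I'll guide it back up along the same arc.

```bash
python3 -m crank '[{"delta_pos":[0,0.0004,-0.016],"delta_rot":[0,0,0],"claw":-1},{"delta_pos":[0,0.0017,-0.029],"delta_rot":[0,0,0],"claw":-1},{"delta_pos":[0,0.0038,-0.042],"delta_rot":[0,0,0],"claw":-1},{"delta_pos":[0,0.0068,-0.0548],"delta_rot":[0,0,0],"claw":-1},{"delta_pos":[0,0.0106,-0.0673],"delta_rot":[0,0,0],"claw":-1},{"delta_pos":[0,0.0152,-0.0795],"delta_rot":[0,0,0],"claw":-1},{"delta_pos":[0,0.0206,-0.0915],"delta_rot":[0,0,0],"claw":-1},{"delta_pos":[0,0.0268,-0.103],"delta_rot":[0,0,0],"claw":-1}]' && python3 -m crank '[{"delta_pos":[0,0.0069,-0.0111],"delta_rot":[0,0,0],"claw":-1},{"delta_pos":[0,0.0145,-0.0218],"delta_rot":[0,0,0],"claw":-1},{"delta_pos":[0,0.0228,-0.0319],"delta_rot":[0,0,0],"claw":-1},{"delta_pos":[0,0.0318,-0.0414],"delta_rot":[0,0,0],"claw":-1},{"delta_pos":[0,0.0413,-0.0504],"delta_rot":[0,0,0],"claw":-1},{"delta_pos":[0,0.0514,-0.0587],"delta_rot":[0,0,0],"claw":-1},{"delta_pos":[0,0.0621,-0.0663],"delta_rot":[0,0,0],"claw":-1},{"delta_pos":[0,0.0732,-0.0732],"delta_rot":[0,0,0],"claw":-1}]' && python3 -m crank '[{"delta_pos":[0,0.0115,-0.0062],"delta_rot":[0,0,0],"claw":-1},{"delta_pos":[0,0.0235,-0.0116],"delta_rot":[0,0,0],"claw":-1},{"delta_pos":[0,0.0357,-0.0162],"delta_rot":[0,0,0],"claw":-1},{"delta_pos":[0,0.0482,-0.02],"delta_rot":[0,0,0],"claw":-1},{"delta_pos":[0,0.061,-0.023],"delta_rot":[0,0,0],"claw":-1},{"delta_pos":[0,0.0739,-0.0251],"delta_rot":[0,0,0],"claw":-1},{"delta_pos":[0,0.087,-0.0264],"delta_rot":[0,0,0],"claw":-1},{"delta_pos":[0,0.1,-0.0268],"delta_rot":[0,0,0],"claw":-1}]'
```

```text
time_s: 27.3
ee_pos: [0.5057, 0.0098, 0.1372]
eef_rot: [0.682, 0.731, 0.005, 0.004]
force: [23.0, 4.0, -14.7]
width: 0.0155
finger_force: 30.0
time_s: 28.1
ee_pos: [0.5743, 0.0142, 0.2064]
eef_rot: [0.682, 0.731, 0.001, 0.001]
force: [18.1, -1.2, -27.2]
width: 0.0151
finger_force: 30.0
time_s: 28.9
ee_pos: [0.6714, 0.0204, 0.2348]
eef_rot: [0.682, 0.731, -0.002, -0.0]
force: [1.1, -3.4, -1.6]
width: 0.0152
finger_force: 30.0
```

```bash
python3 -m crank '[{"delta_pos":[0,0,0],"delta_rot":[0,0,0],"claw":1},{"delta_pos":[0,0,0],"delta_rot":[0,0,0],"claw":1},{"delta_pos":[0,0,0],"delta_rot":[0,0,0],"claw":1},{"delta_pos":[0,0,0],"delta_rot":[0,0,0],"claw":1},{"delta_pos":[0,0,0],"delta_rot":[0,0,0],"claw":1},{"delta_pos":[0,0,0],"delta_rot":[0,0,0],"claw":1},{"delta_pos":[0,0,-0.03],"delta_rot":[0,0,0],"claw":1},{"delta_pos":[0,0,-0.08],"delta_rot":[0,0,0],"claw":1}]' && python3 -m crank '[{"delta_pos":[0,-0.04,-0.01],"delta_rot":[0,0,-0.047],"claw":1},{"delta_pos":[0,-0.08,-0.01],"delta_rot":[0,0,-0.094],"claw":1},{"delta_pos":[0,-0.12,-0.01],"delta_rot":[0,0,-0.141],"claw":1},{"delta_pos":[0,-0.16,-0.01],"delta_rot":[0,0,-0.188],"claw":1},{"delta_pos":[0,-0.2,-0.01],"delta_rot":[0,0,-0.235],"claw":1},{"delta_pos":[0,-0.24,-0.01],"delta_rot":[0,0,-0.282],"claw":1},{"delta_pos":[0,-0.26,-0.01],"delta_rot":[0,0,-0.329],"claw":1},{"delta_pos":[0,-0.26,-0.01],"delta_rot":[0,0,-0.376],"claw":1}]'
python3 - <<'E'
from h import *
im,c=mosaics("top",.046)
cv2.imwrite("pics/t10.png",cv2.resize(im[130:290,170:530,::-1],(720,320)))
go(.45,.065,.2,93.6)
E
```

```text
time_s: 29.7
ee_pos: [0.6698, 0.0214, 0.3122]
eef_rot: [0.682, 0.731, -0.003, -0.003]
force: [0.6, 0.1, 0.1]
width: 0.0756
finger_force: 0.0
time_s: 30.5
ee_pos: [0.4099, 0.0031, 0.3254]
eef_rot: [0.156, 0.988, -0.0, -0.0]
force: [-0.1, -0.0, -0.5]
width: 0.0877
finger_force: 0.0
0.53 [342.0, 212.0, 352.0, 234.0] [551.7 -33.6] 3.8 [57.2 36.9] bright y/r: 30 31
0.52 [306.0, 215.0, 317.0, 233.0] [544.8  66.5] 4.8 [52.9 33.6] bright y/r: 116 0
pos [-0.0164, 0.0705, 0.1257] rot [0.0001, 0.0004, -0.1213] q [-0.02, -0.03, 1.95, 0.0, 1.22, -1.27] t 30.6
```

View pics/t10.png

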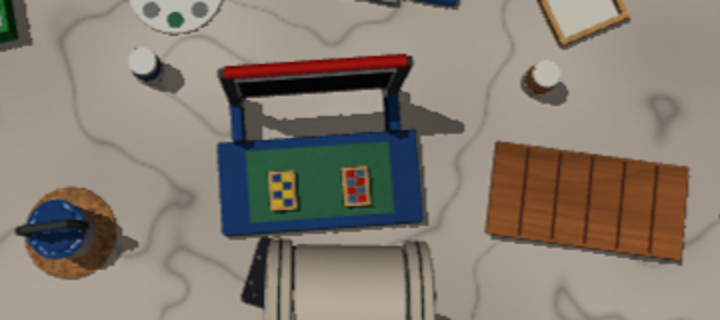

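Lever fully upright, both mosaics undisturbed on the pad, pot on the mat, stand empty.

```bash
python3 -m crank '[{"delta_pos":[-0.02,0.03,0.02],"delta_rot":[0,0,-0.04],"claw":1},{"delta_pos":[-0.06,0.06,0.06],"delta_rot":[0,0,-0.08],"claw":1},{"delta_pos":[-0.1,0.07,0.1],"delta_rot":[0,0,-0.121],"claw":1},{"delta_pos":[-0.11,0.07,0.13],"delta_rot":[0,0,-0.121],"claw":1},{"delta_pos":[-0.11,0.07,0.14],"delta_rot":[0,0,-0.121],"claw":1},{"delta_pos":[-0.11,0.07,0.14],"delta_rot":[0,0,-0.121],"claw":1}]'
python3 - <<'E'
from h import *
im,c=mosaics("wrist",.046)
go(.5442,.0645,.036,93.6)
im=read_camera("top");hsv=cv2.cvtColor(im,cv2.COLOR_RGB2HSV);c=cam("top")
m=np.zeros((400,640),bool);m[195:268,405:525]=((hsv[...,0]<18)&(hsv[...,1]>110))[195:268,405:525]
m=cv2.morphologyEx(m.astype(np.uint8),cv2.MORPH_OPEN,np.ones((3,3)))>0
print("stand",rect(c,m,.04))
for d in silhouettes("top","stand")[:1]: print(rect(c,d["pixels"],.04))
E
```

```text
time_s: 31.2
ee_pos: [0.5374, 0.035, 0.183]
eef_rot: [-0.029, 1.0, -0.0, -0.003]
force: [0.4, 0.1, 0.1]
width: 0.0877
finger_force: 0.0
0.95 [332.0, 169.0, 375.0, 235.0] [548.3  64.6] 3.4 [56.5 37.2] bright y/r: 1240 0
0.78 [225.0, 169.0, 266.0, 228.0] [552.8 -36.1] 3.8 [55.6 38.4] bright y/r: 641 522
0.74 [0.0, 105.0, 62.0, 247.0] [ 548.4 -231.3] -10.4 [131.5  54.9] bright y/r: 91 255
pos [-0.007, 0.029, 0.1503] rot [0.0, 0.0001, -0.0012] q [0.04, 0.35, 1.85, 0.0, 0.95, -1.59] t 31.3
stand (array([ 529.2, -356. ]), 81.7, array([269.8, 129.7]))
(array([ 528.3, -355.5]), 81.4, array([272.8, 132.4]))
```

```bash
python3 -m crank '[{"delta_pos":[-0.009,0.029,0.03],"delta_rot":[0,0,-0.001],"claw":1},{"delta_pos":[-0.009,0.029,0.07],"delta_rot":[0,0,-0.001],"claw":1},{"delta_pos":[-0.009,0.029,0.11],"delta_rot":[0,0,-0.001],"claw":1},{"delta_pos":[-0.009,0.029,0.135],"delta_rot":[0,0,-0.001],"claw":1},{"delta_pos":[-0.009,0.029,0.147],"delta_rot":[0,0,-0.001],"claw":1},{"delta_pos":[-0.009,0.029,0.15],"delta_rot":[0,0,-0.001],"claw":1},{"delta_pos":[-0.009,0.029,0.15],"delta_rot":[0,0,-0.001],"claw":-1},{"delta_pos":[-0.009,0.029,0.15],"delta_rot":[0,0,-0.001],"claw":-1}]' && python3 -m crank '[{"delta_pos":[0,0,0],"delta_rot":[0,0,0],"claw":-1},{"delta_pos":[0,0,0],"delta_rot":[0,0,0],"claw":-1},{"delta_pos":[0,0,0],"delta_rot":[0,0,0],"claw":-1},{"delta_pos":[0,0,0],"delta_rot":[0,0,0],"claw":-1},{"delta_pos":[0,0,0],"delta_rot":[0,0,0],"claw":-1},{"delta_pos":[0,0,-0.02],"delta_rot":[0,0,0],"claw":-1},{"delta_pos":[0,0,-0.06],"delta_rot":[0,0,0],"claw":-1},{"delta_pos":[0,0,-0.1],"delta_rot":[0,0,0],"claw":-1}]'
python3 - <<'E'
from h import *
a=np.radians(-8.5);X=np.array([np.cos(a),np.sin(a)]);Y=np.array([-X[1],X[0]]);B=np.array([.529,-.3555])
for y in (-.055,.055): p=B+y*Y;print(np.round(p,4));go(*p,.046,81.5)
E
```

```text
time_s: 32.2
ee_pos: [0.5476, 0.0646, 0.0369]
eef_rot: [-0.032, 0.999, 0.0, 0.001]
force: [1.0, 0.8, 0.7]
width: 0.0753
finger_force: 0.0
time_s: 33.0
ee_pos: [0.5453, 0.0645, 0.1354]
eef_rot: [-0.032, 0.999, -0.0, -0.001]
force: [0.8, -0.9, -1.0]
width: 0.0357
finger_force: 30.0
[ 0.5209 -0.4099]
pos [0.0545, -0.4718, 0.0896] rot [-0.0001, -0.0009, 0.0675] q [0.1, 0.43, 1.86, 0.0, 0.85, -1.54] t 33.0
[ 0.5371 -0.3011]
pos [0.0313, -0.3643, 0.0895] rot [-0.0001, -0.0009, 0.0675] q [0.1, 0.43, 1.86, 0.0, 0.85, -1.54] t 33.0
```

```bash
python3 -m crank '[{"delta_pos":[0.01,-0.04,0],"delta_rot":[0,0,0],"claw":-1},{"delta_pos":[0.02,-0.08,0],"delta_rot":[0,0,0.01],"claw":-1},{"delta_pos":[0.03,-0.12,0],"delta_rot":[0,0,0.02],"claw":-1},{"delta_pos":[0.04,-0.16,0],"delta_rot":[0,0,0.03],"claw":-1},{"delta_pos":[0.05,-0.2,0],"delta_rot":[0,0,0.04],"claw":-1},{"delta_pos":[0.0545,-0.24,0],"delta_rot":[0,0,0.05],"claw":-1},{"delta_pos":[0.0545,-0.28,0],"delta_rot":[0,0,0.06],"claw":-1},{"delta_pos":[0.0545,-0.32,0],"delta_rot":[0,0,0.0675],"claw":-1}]'
python3 -m crank '[{"delta_pos":[0,0,0],"delta_rot":[0,0,0],"claw":-1}]'
python3 - <<'E'
from h import *
go(.5209,-.4099,.0465,81.5)
E
```

```text
time_s: 33.8
ee_pos: [0.5118, -0.2599, 0.135]
eef_rot: [0.075, 0.997, 0.0, -0.0]
force: [-0.0, -0.2, -1.4]
width: 0.0357
finger_force: 30.0
time_s: 33.9
ee_pos: [0.5128, -0.2626, 0.1353]
eef_rot: [0.076, 0.997, -0.001, 0.001]
force: [1.0, 0.3, -0.9]
width: 0.0355
finger_force: 30.0
pos [-0.0302, -0.1443, 0.0891] rot [-0.0005, 0.0006, -0.0013] q [-0.49, 0.47, 1.8, -0.0, 0.87, -1.91] t 33.9
```

```bash
python3 -m crank '[{"delta_pos":[-0.01,-0.045,0],"delta_rot":[0,0,0],"claw":-1},{"delta_pos":[-0.02,-0.09,0],"delta_rot":[0,0,0],"claw":-1},{"delta_pos":[-0.03,-0.13,0],"delta_rot":[0,0,0],"claw":-1},{"delta_pos":[-0.03,-0.144,0.03],"delta_rot":[0,0,0],"claw":-1},{"delta_pos":[-0.03,-0.144,0.06],"delta_rot":[0,0,0],"claw":-1},{"delta_pos":[-0.03,-0.144,0.08],"delta_rot":[0,0,0],"claw":-1},{"delta_pos":[-0.03,-0.144,0.087],"delta_rot":[0,0,0],"claw":-1},{"delta_pos":[-0.03,-0.144,0.089],"delta_rot":[0,0,0],"claw":-1}]' && python3 -m crank '[{"delta_pos":[0,0,0],"delta_rot":[0,0,0],"claw":-1},{"delta_pos":[0,0,0],"delta_rot":[0,0,0],"claw":1},{"delta_pos":[0,0,0],"delta_rot":[0,0,0],"claw":1},{"delta_pos":[0,0,0],"delta_rot":[0,0,0],"claw":1},{"delta_pos":[0,0,0],"delta_rot":[0,0,0],"claw":1},{"delta_pos":[0,0,-0.03],"delta_rot":[0,0,0],"claw":1},{"delta_pos":[0,0,-0.07],"delta_rot":[0,0,0],"claw":1},{"delta_pos":[0,0,-0.11],"delta_rot":[0,0,0],"claw":1}]'
python3 - <<'E'
from h import *
mosaics("wrist",.056)
mosaics("top",.046)
go(.537,-.036,.155,93.6)
E
```

```text
time_s: 34.7
ee_pos: [0.5204, -0.4041, 0.0454]
eef_rot: [0.074, 0.997, 0.001, -0.001]
force: [0.6, -0.8, -0.5]
width: 0.0354
finger_force: 30.0
time_s: 35.5
ee_pos: [0.5203, -0.4048, 0.157]
eef_rot: [0.074, 0.997, 0.0, -0.001]
force: [-0.1, -1.0, 0.7]
width: 0.0863
finger_force: 0.0
0.93 [299.0, 162.0, 346.0, 238.0] [ 526.7 -408.5] -8.1 [57.7 37.4] bright y/r: 1004 1
0.74 [342.0, 211.0, 353.0, 230.0] [551.5 -32.4] -0.5 [46.9 30.4] bright y/r: 19 35
0.6 [472.0, 234.0, 484.0, 242.0] [ 504.4 -399.2] 80.0 [42.3 22.7] bright y/r: 20 0
0.55 [281.0, 153.0, 383.0, 248.0] [611.3  18.9] -86.7 [280.6 240.3] bright y/r: 3 266
pos [0.0389, 0.3678, 0.0019] rot [-0.0005, 0.0006, -0.0672] q [-0.68, 0.55, 1.59, -0.0, 1.0, -2.1] t 35.7
```

Mosaic b is on the stand. Next is c, which is still on the pad at its placed position.

```bash
python3 -m crank '[{"delta_pos":[0.03,0.045,0],"delta_rot":[0,0,0],"claw":1},{"delta_pos":[0.05,0.09,0],"delta_rot":[0,0,-0.01],"claw":1},{"delta_pos":[0.05,0.135,0],"delta_rot":[0,0,-0.02],"claw":1},{"delta_pos":[0.05,0.18,0],"delta_rot":[0,0,-0.03],"claw":1},{"delta_pos":[0.05,0.22,0],"delta_rot":[0,0,-0.04],"claw":1},{"delta_pos":[0.045,0.26,0],"delta_rot":[0,0,-0.05],"claw":1},{"delta_pos":[0.04,0.3,0],"delta_rot":[0,0,-0.06],"claw":1},{"delta_pos":[0.039,0.34,0],"delta_rot":[0,0,-0.067],"claw":1}]'
python3 -m crank '[{"delta_pos":[0,0.028,0],"delta_rot":[0,0,0],"claw":1},{"delta_pos":[0,0.028,0],"delta_rot":[0,0,0],"claw":1},{"delta_pos":[0,0.028,0],"delta_rot":[0,0,0],"claw":1}]'
python3 - <<'E'
from h import *
mosaics("wrist",.046)
go(.5515,-.0364,.036,93.6)
E
```

```text
time_s: 36.5
ee_pos: [0.5317, -0.0613, 0.1546]
eef_rot: [-0.032, 0.999, 0.0, -0.001]
force: [0.5, 0.1, -0.2]
width: 0.088
finger_force: 0.0
time_s: 36.8
ee_pos: [0.5297, -0.0348, 0.1549]
eef_rot: [-0.032, 0.999, 0.0, -0.001]
force: [-0.2, -0.3, 0.4]
width: 0.0879
finger_force: 0.0
0.47 [215.0, 149.0, 543.0, 390.0] [604.6  13.9] -85.4 [265.2 234. ] bright y/r: 81 0
pos [-0.0214, -0.0018, 0.1194] rot [-0.0, -0.0004, -0.0004] q [-0.09, 0.38, 1.89, -0.0, 0.88, -1.72] t 36.9
```

Run:
```python
from h import *
im=read_camera("wrist");b=read_camera("scene")[110:320,240:460]
cv2.imwrite("pics/k11.png",np.hstack([cv2.resize(im,(480,300)),cv2.resize(b,(314,300))])[:,:,::-1])
mosaics("scene",.046)
```

```text
0.64 [326.0, 213.0, 344.0, 222.0] [552.6 -26.1] -1.1 [52.  45.8] bright y/r: 17 41
```

View pics/k11.png

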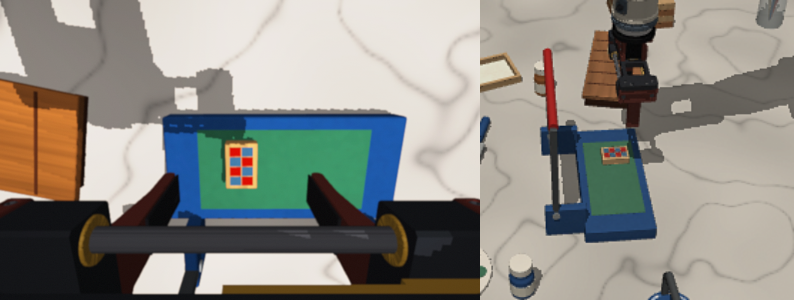

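The wrist picture shows c unmoved on the pad at about (321,220), between the fingers; the network just missed it.

```bash
python3 -m crank '[{"delta_pos":[-0.021,-0.002,0.03],"delta_rot":[0,0,0],"claw":1},{"delta_pos":[-0.021,-0.002,0.07],"delta_rot":[0,0,0],"claw":1},{"delta_pos":[-0.021,-0.002,0.1],"delta_rot":[0,0,0],"claw":1},{"delta_pos":[-0.021,-0.002,0.115],"delta_rot":[0,0,0],"claw":1},{"delta_pos":[-0.021,-0.002,0.119],"delta_rot":[0,0,0],"claw":1},{"delta_pos":[-0.021,-0.002,0.119],"delta_rot":[0,0,0],"claw":1},{"delta_pos":[-0.021,-0.002,0.119],"delta_rot":[0,0,0],"claw":-1},{"delta_pos":[-0.021,-0.002,0.119],"delta_rot":[0,0,0],"claw":-1}]' && python3 -m crank '[{"delta_pos":[0,0,0],"delta_rot":[0,0,0],"claw":-1},{"delta_pos":[0,0,0],"delta_rot":[0,0,0],"claw":-1},{"delta_pos":[0,0,0],"delta_rot":[0,0,0],"claw":-1},{"delta_pos":[0,0,0],"delta_rot":[0,0,0],"claw":-1},{"delta_pos":[0,0,0],"delta_rot":[0,0,0],"claw":-1},{"delta_pos":[0,0,-0.02],"delta_rot":[0,0,0],"claw":-1},{"delta_pos":[0,0,-0.06],"delta_rot":[0,0,0],"claw":-1},{"delta_pos":[0,0,-0.1],"delta_rot":[0,0,0],"claw":-1}]'
python3 - <<'E'
from h import *
go(.5371,-.3011,.0465,81.5)
E
```

```text
time_s: 37.9
ee_pos: [0.5528, -0.0359, 0.0386]
eef_rot: [-0.031, 1.0, -0.0, 0.001]
force: [-0.2, -0.1, 0.6]
width: 0.0754
finger_force: 0.0
time_s: 38.7
ee_pos: [0.5508, -0.0358, 0.1374]
eef_rot: [-0.031, 1.0, 0.0, -0.001]
force: [-0.7, 0.3, 0.0]
width: 0.0357
finger_force: 30.0
pos [0.0299, -0.264, 0.0909] rot [0.0, -0.0008, 0.067] q [-0.09, 0.43, 1.85, 0.0, 0.86, -1.72] t 38.7
```

```bash
python3 -m crank '[{"delta_pos":[0.01,-0.045,0],"delta_rot":[0,0,0.01],"claw":-1},{"delta_pos":[0.02,-0.09,0],"delta_rot":[0,0,0.02],"claw":-1},{"delta_pos":[0.03,-0.135,0],"delta_rot":[0,0,0.03],"claw":-1},{"delta_pos":[0.03,-0.18,0],"delta_rot":[0,0,0.045],"claw":-1},{"delta_pos":[0.03,-0.22,0],"delta_rot":[0,0,0.06],"claw":-1},{"delta_pos":[0.03,-0.25,0],"delta_rot":[0,0,0.067],"claw":-1},{"delta_pos":[0.03,-0.264,0],"delta_rot":[0,0,0.067],"claw":-1},{"delta_pos":[0.03,-0.264,0.03],"delta_rot":[0,0,0.067],"claw":-1}]'
python3 -m crank '[{"delta_pos":[0,0,0.02],"delta_rot":[0,0,0],"claw":-1},{"delta_pos":[0,0,0.04],"delta_rot":[0,0,0],"claw":-1},{"delta_pos":[0,0,0.052],"delta_rot":[0,0,0],"claw":-1},{"delta_pos":[0,0,0.058],"delta_rot":[0,0,0],"claw":-1},{"delta_pos":[0,0,0.059],"delta_rot":[0,0,0],"claw":-1},{"delta_pos":[0,0,0.059],"delta_rot":[0,0,0],"claw":-1}]'
```

```text
time_s: 39.5
ee_pos: [0.5408, -0.3044, 0.1102]
eef_rot: [0.075, 0.997, -0.002, 0.004]
force: [0.6, 0.4, -0.3]
width: 0.0357
finger_force: 30.0
time_s: 40.1
ee_pos: [0.5386, -0.3011, 0.0487]
eef_rot: [0.074, 0.997, -0.0, 0.0]
force: [0.4, -0.4, -0.2]
width: 0.0358
finger_force: 30.0
```

```bash
python3 -m crank '[{"delta_pos":[0,0,0.001],"delta_rot":[0,0,0],"claw":-1},{"delta_pos":[0,0,0.0015],"delta_rot":[0,0,0],"claw":-1},{"delta_pos":[0,0,0.0015],"delta_rot":[0,0,0],"claw":-1}]' && python3 -m crank '[{"delta_pos":[0,0,0],"delta_rot":[0,0,0],"claw":1},{"delta_pos":[0,0,0],"delta_rot":[0,0,0],"claw":1},{"delta_pos":[0,0,0],"delta_rot":[0,0,0],"claw":1},{"delta_pos":[0,0,0],"delta_rot":[0,0,0],"claw":1},{"delta_pos":[0,0,0],"delta_rot":[0,0,0],"claw":1},{"delta_pos":[0,0,-0.03],"delta_rot":[0,0,0],"claw":1},{"delta_pos":[0,0,-0.07],"delta_rot":[0,0,0],"claw":1},{"delta_pos":[0,0,-0.11],"delta_rot":[0,0,0],"claw":1}]' && python3 -m crank '[{"delta_pos":[0.03,0,-0.04],"delta_rot":[0,0,0],"claw":1},{"delta_pos":[0.06,0,-0.08],"delta_rot":[0,0,0],"claw":1},{"delta_pos":[0.1,0,-0.1],"delta_rot":[0,0,0],"claw":1},{"delta_pos":[0.14,0.03,-0.1],"delta_rot":[0,0,0],"claw":1},{"delta_pos":[0.15,0.07,-0.1],"delta_rot":[0,0,0],"claw":1},{"delta_pos":[0.15,0.11,-0.1],"delta_rot":[0,0,0],"claw":1},{"delta_pos":[0.15,0.15,-0.1],"delta_rot":[0,0,0],"claw":1},{"delta_pos":[0.15,0.15,-0.1],"delta_rot":[0,0,0],"claw":1}]'
python3 - <<'E'
from h import *
im,c=mosaics("top",.056);b=read_camera("scene")[100:400,230:430]
cv2.imwrite("pics/f12.png",np.vstack([cv2.resize(im[130:290,170:530],(675,300)),np.pad(b,((0,0),(0,475),(0,0)))])[:,:,::-1])
E
```

```text
time_s: 40.4
ee_pos: [0.5385, -0.3014, 0.0472]
eef_rot: [0.074, 0.997, -0.0, 0.0]
force: [0.3, 0.1, 0.3]
width: 0.0354
finger_force: 30.0
time_s: 41.2
ee_pos: [0.5377, -0.3008, 0.1573]
eef_rot: [0.074, 0.997, 0.0, -0.001]
force: [0.9, 0.3, -0.2]
width: 0.0879
finger_force: 0.0
time_s: 42.0
ee_pos: [0.4118, -0.1274, 0.2569]
eef_rot: [0.072, 0.997, 0.0, 0.0]
force: [-0.4, -0.6, 0.1]
width: 0.0876
finger_force: 0.0
0.84 [474.0, 222.0, 488.0, 244.0] [ 520.5 -399.9] -8.8 [54.7 39.5] bright y/r: 107 0
0.75 [438.0, 217.0, 453.0, 240.0] [ 537.8 -298.3] -11.8 [51.9 36.2] bright y/r: 30 22
```

View pics/f12.png

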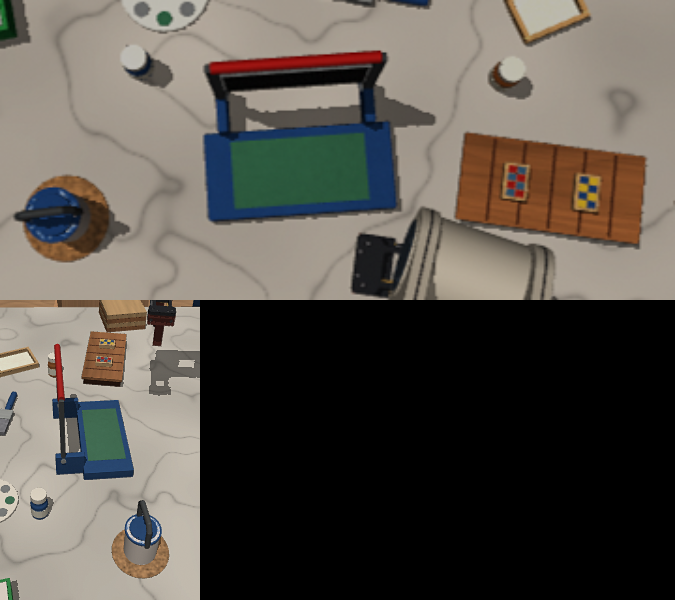

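The last picture shows both mosaics flat and picture up on the stand. The pot is upright on the mat, the lever is up, and the jars haven't moved.

```bash
python3 -c "
from bench import *
print(sign_off())"
```

```text
the job is handed in; nothing more can be done
None
```

I've handed the job in, with no verdict returned: the pot is upright on the mat, and the two mosaics present (b and c) were pressed to the stop and now lie picture up on the stand; the lever is fully up and the jars look unmoved.

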